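Press a dowel home with one turn of the flywheel press

TASK

Take the aluminium hinge block whose dowel still stands out, and set it upright in the nest of the bench press, down on the bed between the two cheeks and close to the anvil, with the dowel towards the ram. Then turn the flywheel by its crank handle clockwise (seen from above) through exactly one revolution, so that the ram presses the dowel home and draws back again, and let go. The handle's sprung foot is delicate and the axle not exactly where it should be: guide the handle round by feel, never pulling it outwards or pushing it inwards with more than about 12 N, and leave the other things on the bench alone.

Things in the scene. Friction and masses are not known exactly. Their poses are not given: they have to be found in the camera images.
- block_mid (a point): Centre of the loose bare-aluminium hinge block to be pressed: 40 (x) x 44 (y) x 55 mm high, about 0.24 kg, standing upright; this point lies half-way up, 27.5 mm above its underside. A 10 mm steel dowel stands 10 mm out of its -y face, 22 mm above the underside. A similar block whose dowel is already flush is the finished one.
- dowel_hole (a point): Mouth of the dowel's hole, in the middle of the block's -y face, 22 mm above its underside and 22 mm from its centre: the face that must look towards the ram in the nest.
- dowel (a joint): How far the dowel has been pushed in, m: 0 at the start (standing 10 mm out), 0.010 flush with the block's face. It is a tight fit and needs about 10 N; it stays where it is pushed.
- press: The grey bench press, fixed to the table; origin on the table under the nominal axle, z up, +y the direction of the ram's working stroke, towards the nest. Bed plate 160 (x) x 325 (y, from -98 to 228) x 14 mm thick, with a ram housing under the flywheel.
- ram (a joint): Travel of the ram, m: a steel bar with a 24 mm round, spring-cushioned nose, axis 36 mm above the table; the nose stands 41 to 55 mm short of the nest's centre at the start. It drives about 0.036 m towards the nest in the first half turn of the flywheel and returns in the second. It pushes a loosely set block against the anvil and then presses the dowel; the nose's cushion (14 to 20 N) takes up the rest.
- nest (a point): Centre of the nest on the bed's top, 14 mm above the table, axes as the press. Two steel cheeks 14 mm high, 46 mm long, stand 43.4 mm apart along x, for the block's 40 mm width; the 26 mm high anvil's face is at y = +26 mm. The block goes here with its y along the press's +y (dowel towards the ram), its centre 27.5 mm above this point (then 4 mm clear of the anvil).
- axle_nominal (a point): Nominal place of the flywheel's upright axle, at the wheel's upper face (71 mm above the table), axes as the press. The axle's pedestal is bolted on through slotted holes, so the true axle stands up to 14 mm from here along the press's x and 6 mm along its y; it must be found by feel while turning.
- crank (a point): Point on the axis of the crank handle, 105 mm above the table, 30 mm above the handle's foot, 25 mm below its top: an upright black sleeve, 24 mm thick, spinning freely on its pin, clamped 50 to 66 mm from the true axle, 4 mm above the flywheel (steel disc, 160 mm across). At the start it is on the press's -x side of the axle, within 0.3 rad. Turning takes 3 to 12 N; just past half a turn the cushion pushes it on a little.
- flex (a joint): Give of the handle's foot on its little sprung slide along the wheel's radius, m: 0 unloaded, 0.001 outwards (positive) or inwards (negative) for every 5 N with which the handle is pulled outwards or pushed inwards; it springs back. It is ruined beyond 0.003 either way, 15 N.
- wheel (a joint): Turn of the flywheel, rad: 0 at the start, growing clockwise seen from above, 6.283 after one revolution. It stays where it is left near 0 and near one revolution.
- done_block_mid (a point): Centre of the finished hinge block (same size, its dowel flush), loose; to be left alone.
- motor: A small loose dark motor, 35 mm in diameter, 45 mm high, origin at its underside; to be left alone.
- battery: A loose grey battery pack 75 x 36 x 30 mm; to be left alone.
- screwdriver: A loose screwdriver lying on the table; to be left alone.
- spanner: A loose spanner lying on the table; to be left alone.
- tape: A loose roll of tape, 96 mm in diameter, 22 mm high; to be left alone.
- can: A loose aluminium can, 52 mm in diameter, 120 mm high; to be left alone.
Not all that is in view belongs to the job. What is shaped like the part that bears block_mid but orange or purple is not meant.

How it is judged:
By the outcome, as a careful person would: the job done as asked, in the order asked, and still so for the second after the job is handed in, with the robot touching nothing.
It also fails if it takes over 72 s, if anything falls off the work surface, if the arm or the gripper's body presses on something with over 40 N, if the wrist force passes 120 N, or if a joint passes its speed limit or range.

ROBOT

A 6-joint arm with a two-finger parallel gripper is mounted at the origin on the work surface. World frame = base frame: x ahead of the robot, y to its left, z up, the work surface at z = 0. Lengths are in mm, angles in rad, forces in N, time in s.
With the tool pointing down it reaches from about 350 to 800 mm from the base axis. Payload 7.3 kg.
Tool frame: the origin (TCP) lies at the very end of the fingers, on their centre line; the grasp point (between the pads) lies 19 mm behind it; y points along the fingers, z is the direction in which the jaws open and shut, and the axes are right-handed (so a half turn about y gives the same grasp; the last joint's range is limited). The gripper opens to 85 mm and grips with 20 to 120 N. Pads are 22 mm wide; open, the fingers measure 114 mm over their backs; the gripper's body (76 mm by 85 mm) begins 54 mm behind the grasp point. The pads swing forward as they close: fully open they stand 13 mm farther back than shut.
Start: joints at [0.963, 0.342, 1.524, -0, 1.275, -0.146], TCP at [233.908, 470.033, 231.322] pointing down, gripper open.
Joint ranges: [-2.53, 2.53], [-0.77, 2.02], [0.04, 2.7], [-1, 4.14], [0.28, 2.66], [-3.11, 3.11]. Speed limits (rad/s): [2.57, 2.57, 3.14, 3.14, 3.14, 3.14].

INTERFACE

Orientations are given as [roll, pitch, yaw] about the fixed x, y, z axes, in that order (R = Rz(yaw) Ry(pitch) Rx(roll)).
In Python, from station import sensors, eyes, ticket gives the robot as it stands.
- The arm moves only by the tool play_rows, never from a script. Its arguments are lists of equal length, an entry for each row: "grip": the finger opening in cm, from 0 to 8.54; "translation": the shift along the world's x, y, z in cm, a list of three; "roll": the turn about the world's z in degrees. A call has 1 to 8 rows; each row shifts and turns the commanded pose from where the row before left it; what a row does not reach is not made up. A row lasts 1/8 s, in which the tool goes at most 62.5 mm and 10.7 degrees, less where a joint would pass 70% of its speed; a pose out of reach is approached as far as the arm can. A call with a gripper value outside its range is refused whole. The fingers move at their own pace and stop on an object; "newtons" is the grip in N (left out, the last holds). Time passes only in rows, so rows that do not move let the fingers close. It gives the time, the measured TCP pose, the force and the opening at its end, in the units of the state.
- sensors.get_state(): the state, without advancing time (a new reading comes with each control period).
- eyes.get_image(name): name is "scene" or "top"; returns a dict with "color" (384x512x3 uint8, red, green, blue), "vfov" (degrees; the focal length in pixels is half the picture's height over the tangent of half this angle, whatever the lens; pixels are square), "cx", "cy" (the principal point, pixels), "dist_coeffs" ([k1, k2, p1, p2, k3] as OpenCV has them; the pictures are not rectified), "position" and "orientation" of the camera in the world. Camera axes: x right, y up, looking along -z (the intrinsics and any distortion apply to the point x, -y, -z); pixel columns grow to the right and rows downward; lengths in mm; the calibration is good to about 2 mm. A picture is of the moment at which its call begins. There is no depth.
- ticket.close_job(): hands the job in, once; it reports no verdict.
The state is a dict: "time_s": time; "qpos": joint angles; "qd": joint speeds; "tau": joint torques, N m; "tcp_pos": TCP position; "ee_rot": TCP orientation; "ft_force": force on the tool from outside, world axes, zero at the start; "wrist_torque": the same for the moment, N m; "opening": finger opening in mm.
Only numpy, scipy, OpenCV 4.12 (cv2) and the standard library are available. Lean on these libraries where they do the work, as an engineer would, in place of code of your own. Each camera call takes 0.05 s, during which the arm holds its last target.

## Working session

There is one attempt and no reset: what is moved stays moved. The work goes in short steps, Python scripts to look and compute and a tool call to move; the robot and the scene stay as the last step left them, time stands still between calls to the robot, and variables do not carry over. Pictures are saved under pics/ and viewed, and the job is handed in when it is done.

Besides the shell and the picture viewer there is one more tool, called after "Emit:" by a JSON object that holds its "name" and its "arguments", one argument or row to a line. play_rows: Moves the arm, as the interface text tells. Its arguments: {"type":"object","properties":{"grip":{"type":"array","items":{"type":"number"}},"translation":{"type":"array","items":{"type":"array","items":{"type":"number"}}},"roll":{"type":"array","items":{"type":"number"}},"newtons":{"type":"number"}},"required":["grip","translation","roll"]}

```bash
ls; mkdir -p pics; python3 - <<'E'
from station import sensors, eyes
import cv2
print(sensors.get_state())
for n in("scene","top"):
    d=eyes.get_image(n); c=d.pop("color"); print(n,d)
    cv2.imwrite(f"pics/{n}0.png",c[:,:,::-1])
E
```

```text
pics
{'time_s': 0.0, 'qpos': array([ 9.63013405e-01,  3.42697792e-01,  1.52499727e+00, -1.83091950e-05,
        1.27542399e+00, -1.45988312e-01]), 'qd': array([-0.00185472, -0.00045424,  0.00230898, -0.00115945, -0.00129986,
       -0.00066986]), 'tau': array([-6.13415450e-04, -4.33679223e+01, -2.46011817e+01, -1.27414874e-04,
        7.81578070e-03, -3.95856591e-05]), 'tcp_pos': array([233.66514448, 469.6866055 , 230.64580112]), 'ee_rot': array([-1.57230903e+00,  2.04723346e-04, -4.61789422e-01]), 'ft_force': array([-0.23032029,  0.61171105, -0.21980348]), 'wrist_torque': array([-0.00676637, -0.03044777,  0.01295566]), 'opening': 85.2103126838083}
scene {'vfov': 55.430110915941086, 'cx': 248.47875265243334, 'cy': 192.69605782567336, 'dist_coeffs': array([-0.09017419,  0.        ,  0.        ,  0.        ,  0.        ]), 'position': array([1064.89361527, -554.54214393,  880.58480619]), 'orientation': array([0.78746194, 0.00094466, 0.65950961])}
top {'vfov': 49.05993061021651, 'cx': 258.11758442248384, 'cy': 185.8578683754177, 'dist_coeffs': array([-0.01677105,  0.        ,  0.        ,  0.        ,  0.        ]), 'position': array([ 373.90091652,   47.7862168 , 1216.54032827]), 'orientation': array([ 0.17869179,  0.01386066, -1.59952502])}
```

View pics/scene0.png

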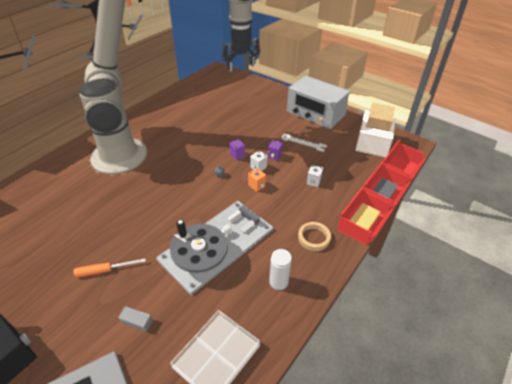

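View pics/top0.png

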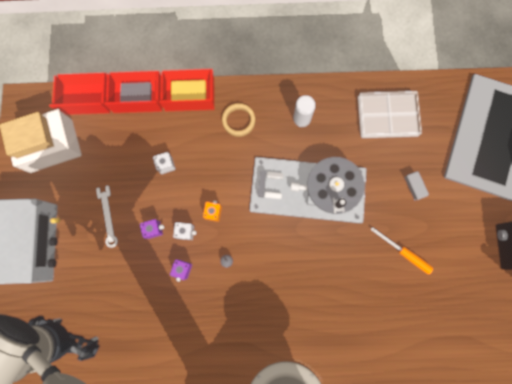

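```bash
cat > h.py <<'E'
import numpy as np, cv2
from scipy.spatial.transform import Rotation as R
def cam(d):
    f=384/2/np.tan(np.radians(d["vfov"]/2)); K=np.array([[f,0,d["cx"]],[0,f,d["cy"]],[0,0,1.]])
    Rw=R.from_euler("xyz",d["orientation"]).as_matrix()
    Rc=np.diag([1,-1,-1.])@Rw.T
    return K,np.array(d["dist_coeffs"]),Rc,np.array(d["position"])
def proj(d,P):
    K,D,Rc,p=cam(d); P=np.atleast_2d(np.asarray(P,float))
    t=-Rc@p
    return cv2.projectPoints(P.reshape(-1,1,3),cv2.Rodrigues(Rc)[0],t,K,D)[0].reshape(-1,2)
def unproj(d,uv,z):
    K,D,Rc,p=cam(d); n=cv2.undistortPoints(np.array(uv,float).reshape(-1,1,2),K,D).reshape(-1,2)
    r=np.c_[n,np.ones(len(n))]@Rc
    return p+r*((z-p[2])/r[:,2])[:,None]
def crop(d,x0,y0,x1,y1,s,fn):
    c=d["color"][y0:y1,x0:x1,::-1]; cv2.imwrite(fn,cv2.resize(c,None,fx=s,fy=s,interpolation=cv2.INTER_CUBIC))
E
python3 - <<'E'
from station import eyes
from h import *
import pickle
t=eyes.get_image("top"); s=eyes.get_image("scene"); pickle.dump((t,s),open("i0.pkl","wb"))
crop(t,140,140,240,290,4,"pics/t_blocks.png"); crop(t,240,145,380,230,5,"pics/t_press.png")
crop(s,210,120,340,200,6,"pics/s_blocks.png"); crop(s,150,190,280,300,6,"pics/s_press.png")
E
```

```text
(no output)
```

View pics/t_blocks.png

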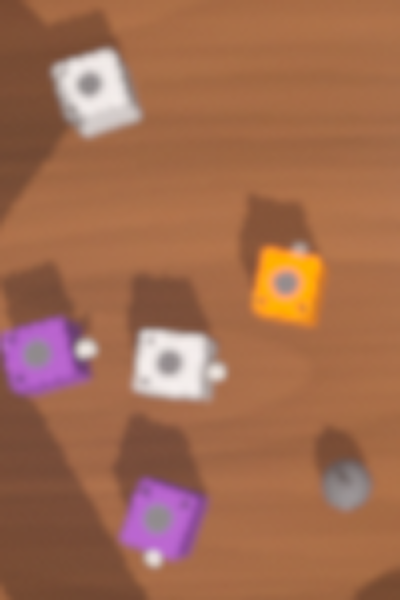

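View pics/t_press.png

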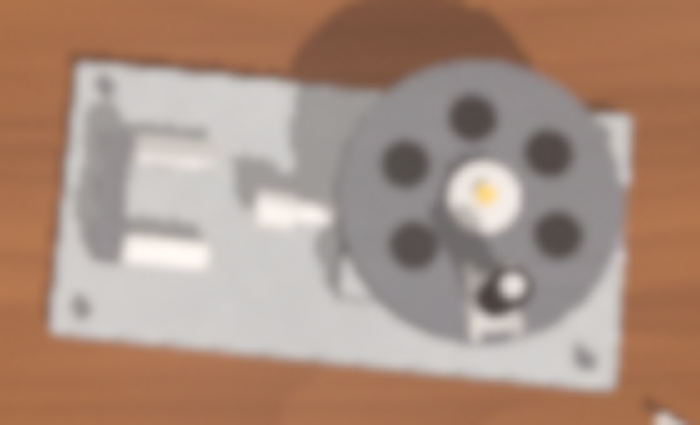

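View pics/s_blocks.png

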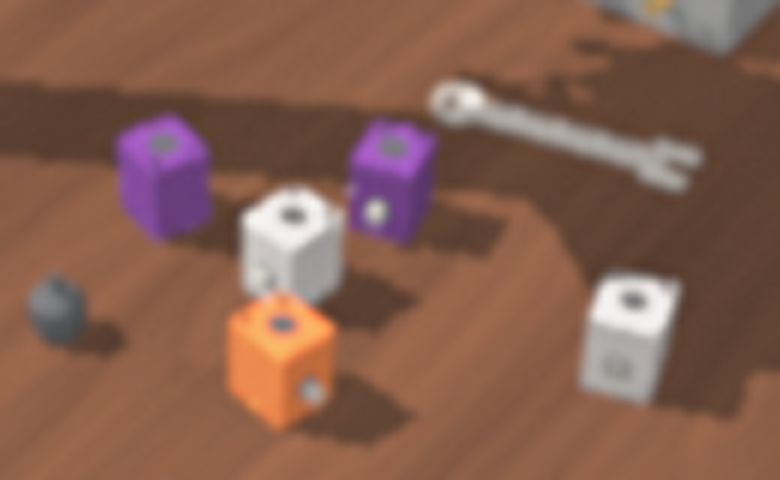

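View pics/s_press.png

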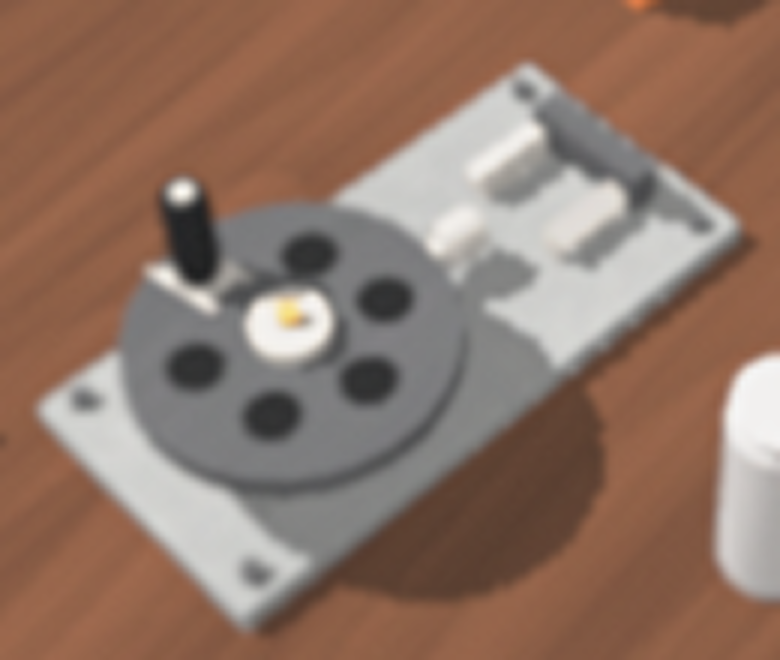

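```bash
cat > fit.py <<'E'
from h import *; import pickle
from scipy.optimize import least_squares
t,s=pickle.load(open("i0.pkl","rb"))
def px(c,x0,y0,k): c=np.array(c,float); return (c+.5)/k-.5+[x0,y0]
T=px([(77,60),(50,334),(614,390),(632,115)],240,145,5)
LT=np.array([(80,228),(-80,228),(-80,-98),(80,-98)])
S=px([(742,228),(528,62),(40,408),(248,628)],150,190,6)
def w(p,L,z): 
    c,sn=np.cos(p[2]),np.sin(p[2]); L=np.atleast_2d(L); return np.c_[L@[c,-sn]+p[0],L@[sn,c]+p[1],np.full(len(L),z)]
def res(p): return np.r_[(proj(t,w(p,LT,14))-T).ravel(),(proj(s,w(p,LT,14))-S).ravel()]
r=least_squares(res,[450,-20,0]); print("press",r.x); print(r.fun.round(2))
for im,Q in((t,T),(s,S)):
    q=unproj(im,Q,14); A=w([0,0,0],LT,0)[:,:2]; 
    r2=least_squares(lambda p:(w(p,LT,0)[:,:2]-q[:,:2]).ravel(),[450,-20,0]); print("single",r2.x,r2.fun.round(1))
p=r.x
print("nest approx at 0,y?")
def loc(P): 
    c,sn=np.cos(p[2]),np.sin(p[2]); d=P[:,:2]-p[:2]; return np.c_[d@[c,sn],d@[-sn,c]]
# features: hub(z~80) crank top z130
for nm,im,q,z in [("wheel disc top",t,px([(480,201)],240,145,5),71),("hubT",t,px([(484,196)],240,145,5),80),("hubS",s,px([(290,325)],150,190,6),80),("wheelS",s,px([(295,345)],150,190,6),71),
 ("crT",t,px([(512,286)],240,145,5),130),("crS",s,px([(183,192)],150,190,6),130),
 ("cheekupT",t,px([(175,152)],240,145,5),28),("cheeklowT",t,px([(167,252)],240,145,5),28),
 ("cheek-xS",s,px([(507,158)],150,190,6),28),("cheek+xS",s,px([(590,215)],150,190,6),28)]:
    P=unproj(im,q,z); print(nm,P.round(1),loc(P).round(1))
B0=(140,140,4)
b=px([(134,328),(214,333),(211,402),(136,396)],*B0); 
for z in (55,): print("block top corners",unproj(t,b,z).round(1))
print("dowel tip T",unproj(t,px([(217,371)],*B0),22).round(1))
print("block hole mid T",unproj(t,px([(170,362)],*B0),55).round(1),"S",unproj(s,px([(293,215)],210,120,6),55).round(1))
for nm,c in dict(orange=(287,283),purp1=(37,353),purp2=(158,518)).items(): print(nm,unproj(t,px([c],*B0),55).round(1))
print("motor",unproj(t,px([(346,482)],*B0),45).round(1), "can",unproj(t,[(305,105)],120))
E
python3 fit.py
```

```text
press [ 5.71619749e+02 -1.51663728e+02 -1.28782758e-01]
[ 0.23 -0.34  0.   -1.34  0.75 -1.41  0.22 -0.86 -0.13 -1.58 -0.28 -0.36
 -0.9  -0.62 -0.86 -1.83]
single [ 5.68608748e+02 -1.50627080e+02 -1.31455183e-01] [-1.4  0.1  1.5  1.1  0.7 -1.1 -0.8  0. ]
single [ 5.75370737e+02 -1.53666032e+02 -1.28780836e-01] [-0.2  2.9  2.  -1.3  0.1 -2.2 -1.9  0.5]
nest approx at 0,y?
wheel disc top [[ 577.5 -156.4   71. ]] [[ 6.4 -3.9]]
hubT [[ 578.6 -157.1   80. ]] [[ 7.6 -4.5]]
hubS [[ 583.6 -160.4   80. ]] [[13.  -7.1]]
wheelS [[ 587.8 -162.9   71. ]] [[17.5 -9. ]]
crT [[ 521.6 -159.7  130. ]] [[-48.6 -14.4]]
crS [[ 524.  -160.2  130. ]] [[-46.1 -14.6]]
cheekupT [[619.3   9.7  28. ]] [[ 26.6 166.1]]
cheeklowT [[561.1  16.3  28. ]] [[-32.  165.2]]
cheek-xS [[567.   13.3  28. ]] [[-25.8 163. ]]
cheek+xS [[624.6   9.3  28. ]] [[ 31.9 166.4]]
block top corners [[490.7 296.4  55. ]
 [485.6 240.8  55. ]
 [438.2 242.9  55. ]
 [443.8 294.7  55. ]]
dowel tip T [[461.7 244.2  22. ]]
block hole mid T [[466.4 271.3  55. ]] S [[468.8 270.9  55. ]]
orange [[518.9 189.8  55. ]]
purp1 [[475.3 363.7  55. ]]
purp2 [[360.8 279.2  55. ]]
motor [[381.4 151.7  45. ]] can [[793.51430592 -77.67846279 120.        ]]
```

```bash
cat > ov.py <<'E'
from h import *
def boxpts(c,yaw,sx,sy,z0,z1):
    L=np.array([[a,b] for a,b in((-1,-1),(1,-1),(1,1),(-1,1))])*[sx/2,sy/2]
    r=np.array([[np.cos(yaw),-np.sin(yaw)],[np.sin(yaw),np.cos(yaw)]]); q=L@r.T+c
    return np.r_[np.c_[q,[z0]*4],np.c_[q,[z1]*4]]
def overlay(d,boxes,x0,y0,x1,y1,k,fn):
    c=cv2.resize(np.ascontiguousarray(d["color"][y0:y1,x0:x1,::-1]),None,fx=k,fy=k,interpolation=cv2.INTER_NEAREST)
    for P,col in boxes:
        q=((proj(d,P)-[x0,y0]+.5)*k-.5); q=[tuple(int(v) for v in a.round()) for a in q]
        for i in range(4):
            for a,b in((i,(i+1)%4),(i+4,(i+1)%4+4),(i,i+4)): cv2.line(c,q[a],q[b],col,1,cv2.LINE_AA)
    cv2.imwrite(fn,c)
E
python3 - <<'E'
from ov import *; import pickle
t,s=pickle.load(open("i0.pkl","rb"))
B=[(boxpts([466.5,271],-.1,40,44,0,55),(0,0,255))]
overlay(t,B,165,205,215,255,12,"pics/o1t.png"); overlay(s,B,235,140,285,180,12,"pics/o1s.png")
E
```

```text
(no output)
```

View pics/o1t.png

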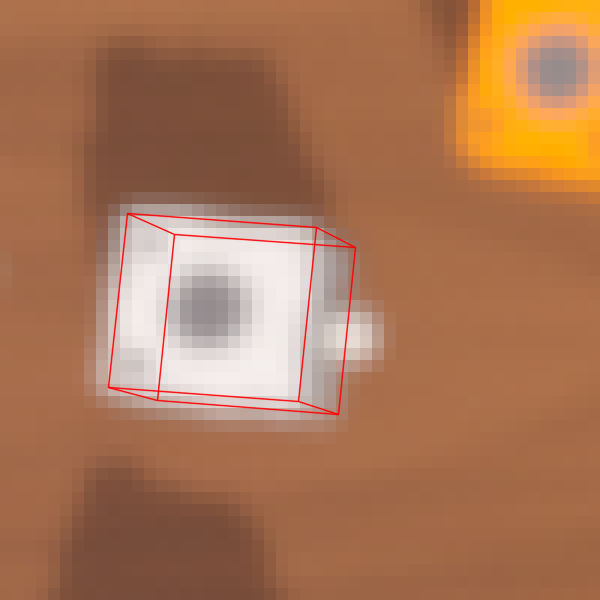

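View pics/o1s.png

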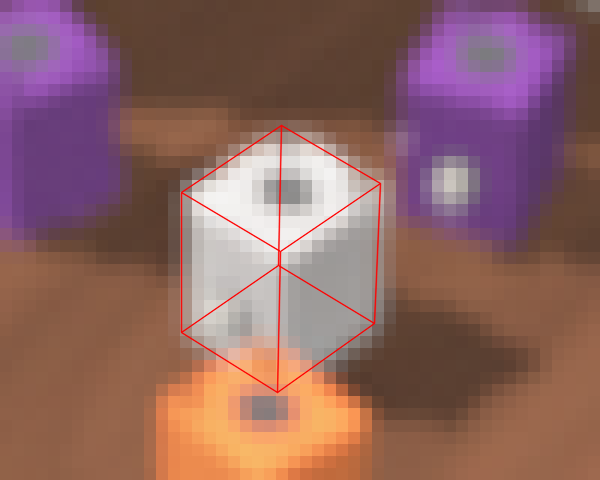

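Emit:
{"name": "play_rows", "arguments": {
  "grip": [8.5,8.5,8.5,8.5,8.5,8.5,8.5,8.5],
  "translation": [
    [2.9,-2.5,0],
    [2.9,-2.5,0],
    [2.9,-2.5,0],
    [2.9,-2.5,0],
    [2.9,-2.5,-1],
    [2.9,-2.5,-2],
    [2.9,-2.5,-2],
    [2.9,-2.5,-3]
  ],
  "roll": [-8.7,-8.7,-8.7,-8.7,-8.7,-8.7,-8.7,-8.4],
  "newtons": 50
}}

```text
time_s: 1.2
tcp_pos: [467.2, 269.3, 151.2]
ee_rot: [-1.569, 0.001, -1.676]
ft_force: [0.2, 0.4, -0.8]
opening: 84.8
```

Emit:
{"name": "play_rows", "arguments": {
  "grip": [8.5,8.5],
  "translation": [
    [0,0,0],
    [0,0,0]
  ],
  "roll": [0,0]
}}

```text
time_s: 1.45
tcp_pos: [465.7, 270.3, 151.6]
ee_rot: [-1.571, 0.0, -1.67]
ft_force: [-0.4, -0.0, 0.2]
opening: 84.9
```

```bash
cat > look.py <<'E'
import sys
from station import eyes,sensors
from ov import *; import pickle
def grab(n):
    t=eyes.get_image("top"); s=eyes.get_image("scene"); pickle.dump((t,s),open(n+".pkl","wb")); return t,s
E
python3 - <<'E'
from look import *
st=sensors.get_state(); print(st["tcp_pos"],st["ee_rot"],st["qpos"],st["ft_force"])
t,s=grab("i1")
B=[(boxpts([466.5,271],-.1,40,44,0,55),(0,0,255))]
overlay(t,B,140,180,240,280,6,"pics/o2t.png"); overlay(s,B,210,80,310,180,6,"pics/o2s.png")
E
```

```text
[465.69179272 270.33781573 151.57570454] [-1.57101061e+00  2.37112023e-04 -1.67019951e+00] [3.83418274e-01 4.42801817e-01 1.60377218e+00 3.48150926e-04
 1.09509839e+00 4.82661977e-01] [-0.41229087 -0.03710674  0.19075849]
```

View pics/o2t.png

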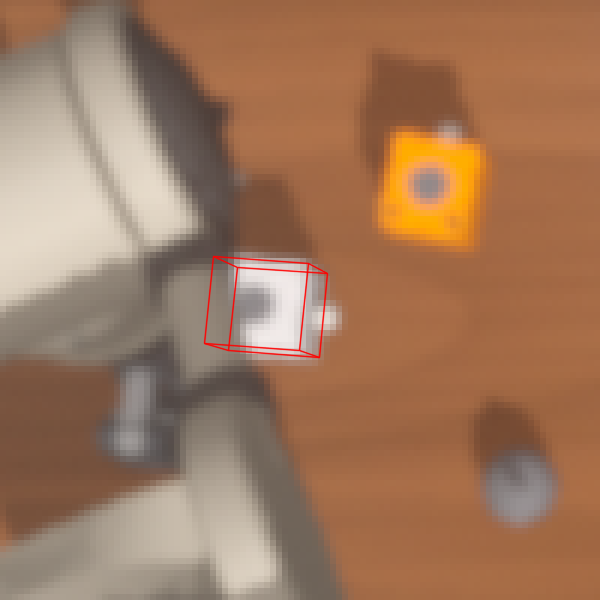

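View pics/o2s.png

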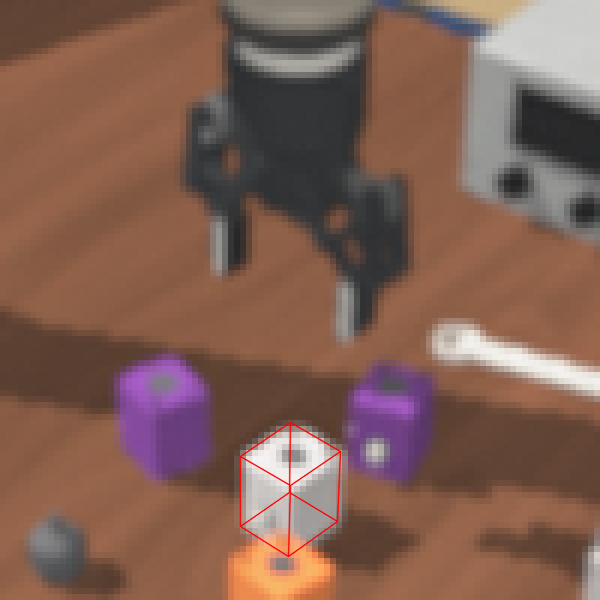

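Emit:
{"name": "play_rows", "arguments": {
  "grip": [8.5,8.5,8.5,8.5,8.5],
  "translation": [
    [0.1,0.05,-3.5],
    [0,0,-3.5],
    [0,0,-3],
    [0,0,-2],
    [0,0,-1]
  ],
  "roll": [0,0,0,0,0]
}}

```text
time_s: 2.17
tcp_pos: [466.3, 271.4, 21.1]
ee_rot: [-1.571, 0.0, -1.669]
ft_force: [0.6, 0.1, -0.8]
opening: 85.0
```

Emit:
{"name": "play_rows", "arguments": {
  "grip": [3.5,3.5,3.5,3.5,3.5,3.5],
  "translation": [
    [0,0,0],
    [0,0,0],
    [0,0,0],
    [0,0,0],
    [0,0,0],
    [0,0,0]
  ],
  "roll": [0,0,0,0,0,0],
  "newtons": 40
}}

```text
time_s: 2.92
tcp_pos: [467.7, 271.0, 22.5]
ee_rot: [-1.569, 0.001, -1.671]
ft_force: [-0.6, 1.0, 7.3]
opening: 39.2
```

Emit:
{"name": "play_rows", "arguments": {
  "grip": [3.5,3.5,3.5,3.5,3.5],
  "translation": [
    [0,0,0.5],
    [0,0,2],
    [0,0,3],
    [0,0,3],
    [0,0,1.5]
  ],
  "roll": [0,0,0,0,0]
}}

```text
time_s: 3.55
tcp_pos: [467.2, 270.6, 122.8]
ee_rot: [-1.569, 0.001, -1.671]
ft_force: [-0.0, -0.7, -3.5]
opening: 39.3
```

```bash
python3 - <<'E'
from look import *
st=sensors.get_state(); print(st["tcp_pos"],st["ee_rot"],st["ft_force"],st["wrist_torque"],st["opening"])
t,s=grab("i2")
overlay(t,[],140,180,240,280,6,"pics/o3t.png"); overlay(s,[],210,80,310,180,6,"pics/o3s.png")
E
```

```text
[467.23370508 270.6085443  122.75691409] [-1.56926135e+00  7.23326395e-04 -1.67135269e+00] [-0.04909542 -0.66361731 -3.45755359] [0.03373825 0.01901345 0.04881862] 39.34008033360356
```

View pics/o3s.png

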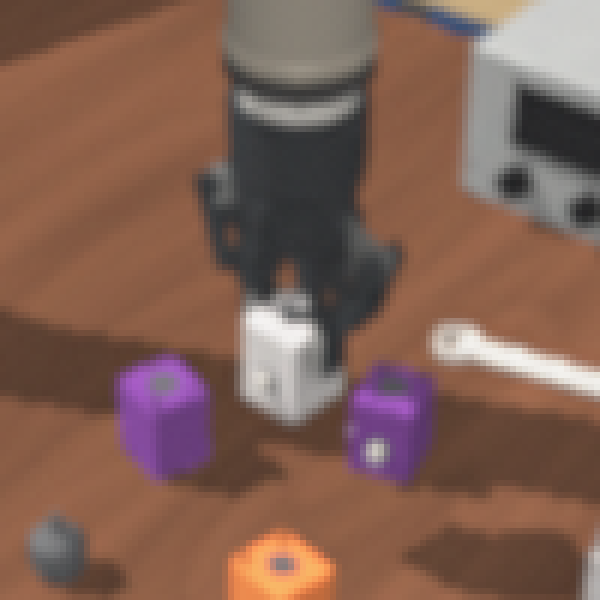

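View pics/o3t.png

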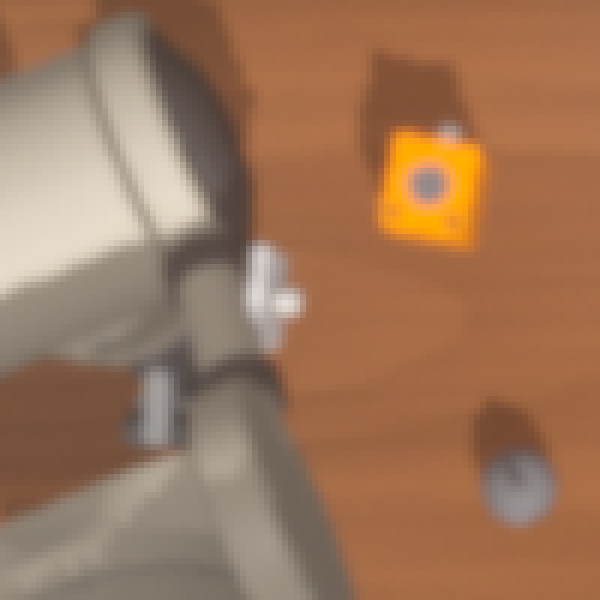

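```bash
python3 - <<'E'
from ov import *; import pickle
t,s=pickle.load(open("i2.pkl","rb"))
z=100.3
B=[(boxpts([467.2,270.6],-.1,40,44,z,z+55),(0,0,255))]
overlay(t,B,165,205,215,255,12,"pics/o4t.png"); overlay(s,B,235,120,285,160,14,"pics/o4s.png")
E
```

```text
(no output)
```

View pics/o4t.png

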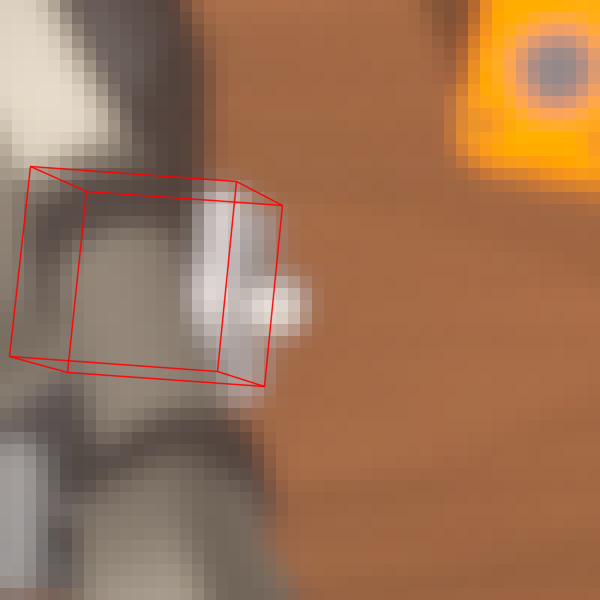

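View pics/o4s.png

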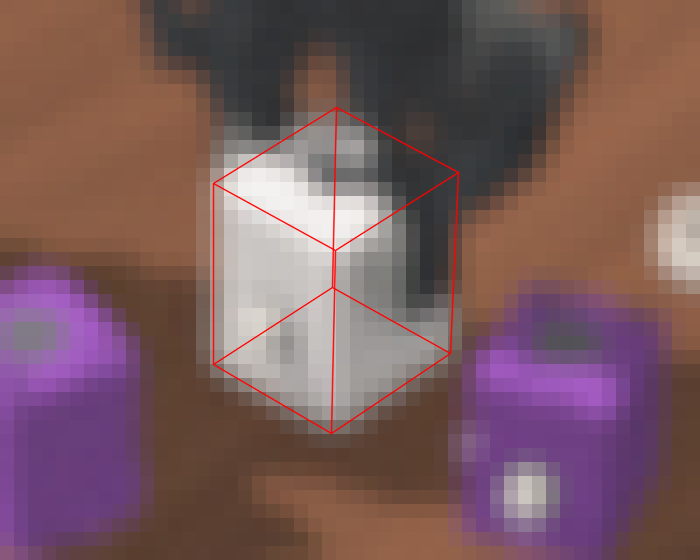

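```bash
cat > press.py <<'E'
from ov import *
def pw(p,x,y): c,s=np.cos(p[2]),np.sin(p[2]); return np.array([p[0]+c*x-s*y,p[1]+s*x+c*y])
def model(p,ny=165,col=(0,0,255)):
    return [(boxpts(pw(p,0,65),p[2],160,326,0,14),col),
      (boxpts(pw(p,29,ny),p[2],14.6,46,14,28),(0,160,0)),(boxpts(pw(p,-29,ny),p[2],14.6,46,14,28),(0,160,0)),
      (boxpts(pw(p,0,ny+26+5),p[2],70,10,14,40),(255,0,0))]
E
python3 - <<'E'
from press import *; import pickle
t,s=pickle.load(open("i0.pkl","rb"))
p=[571,-151.5,-.13]
overlay(t,model(p),240,150,380,230,5,"pics/o5t.png"); overlay(s,model(p),150,195,280,295,6,"pics/o5s.png")
E
```

```text
(no output)
```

View pics/o5t.png

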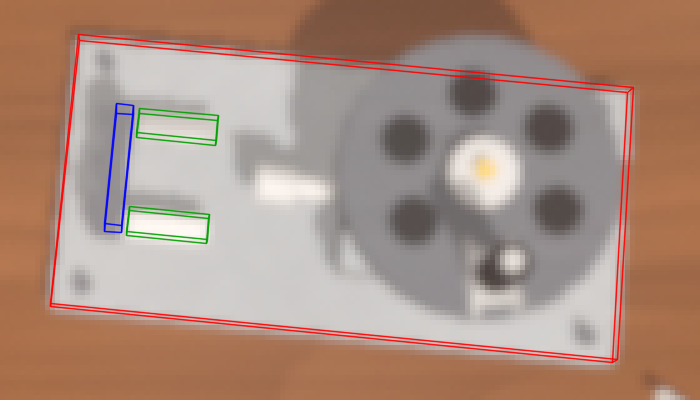

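View pics/o5s.png

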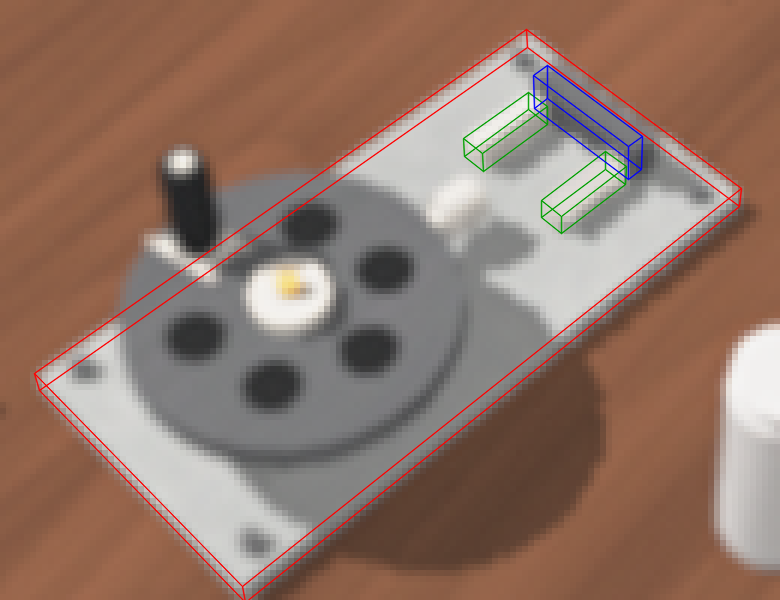

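Emit:
{"name": "play_rows", "arguments": {
  "grip": [3.5,3.5,3.5,3.5,3.5,3.5,3.5,3.5],
  "translation": [
    [1,-2.1,0],
    [2.1,-4.3,0],
    [2.1,-4.3,0],
    [2.1,-4.3,0],
    [2.1,-4.3,0],
    [2.1,-4.3,-1],
    [1.0,-2.2,-1.5],
    [0,0,-1.5]
  ],
  "roll": [0,0,0,0,-1.7,0,0,0]
}}

```text
time_s: 4.65
tcp_pos: [591.5, 11.4, 79.1]
ee_rot: [-1.573, 0.0, -1.703]
ft_force: [-0.9, -0.6, -2.6]
opening: 39.6
```

Emit:
{"name": "play_rows", "arguments": {
  "grip": [3.5,3.5],
  "translation": [
    [0,0,0],
    [0,0,0]
  ],
  "roll": [0,0]
}}

```text
time_s: 4.9
tcp_pos: [591.5, 13.9, 81.3]
ee_rot: [-1.571, 0.0, -1.699]
ft_force: [-0.6, -0.3, -1.4]
opening: 39.2
```

```bash
python3 - <<'E'
from look import *; from press import *
st=sensors.get_state(); T=st["tcp_pos"]; print(T,st["ee_rot"],st["ft_force"],st["opening"])
t,s=grab("i3"); p=[571,-151.5,-.13]
B=[(boxpts(T[:2],st["ee_rot"][2]+np.pi/2,40,44,T[2]-22.5,T[2]+32.5),(0,255,255))]
overlay(t,B,240,145,340,225,7,"pics/o6t.png"); overlay(s,B,205,170,275,240,8,"pics/o6s.png")
E
```

```text
[591.53421298  13.9119445   81.32277084] [-1.57119319e+00  2.20732020e-04 -1.69932843e+00] [-0.62886093 -0.28346329 -1.41371015] 39.16706314850852
```

View pics/o6t.png

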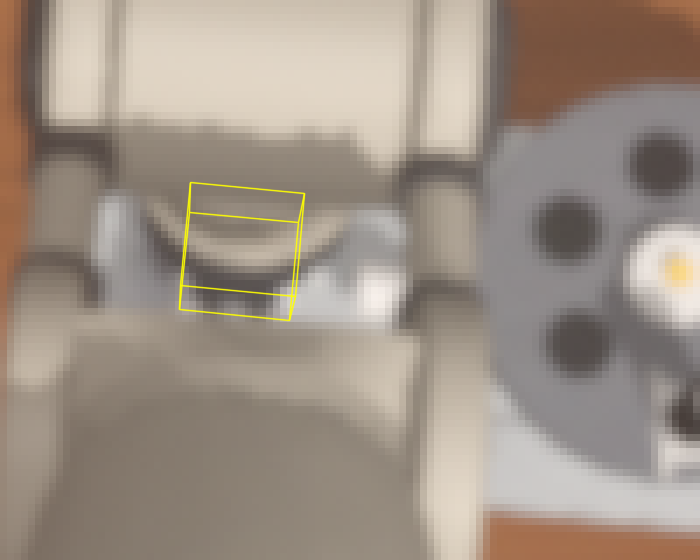

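View pics/o6s.png

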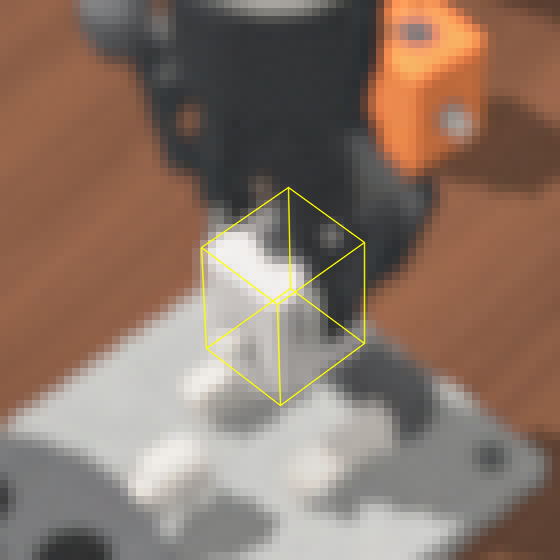

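```bash
python3 - <<'E'
from press import *; import pickle
t,s=pickle.load(open("i3.pkl","rb")); 
T=[591.5,13.9,81.3]; B=[(boxpts(T[:2],-.1285,40,44,T[2]-22.5,T[2]+32.5),(0,0,255))]
overlay(s,B+model([573.5,-153.5,-.13]),215,180,275,235,13,"pics/o7s.png")
E
```

```text
(no output)
```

View pics/o7s.png

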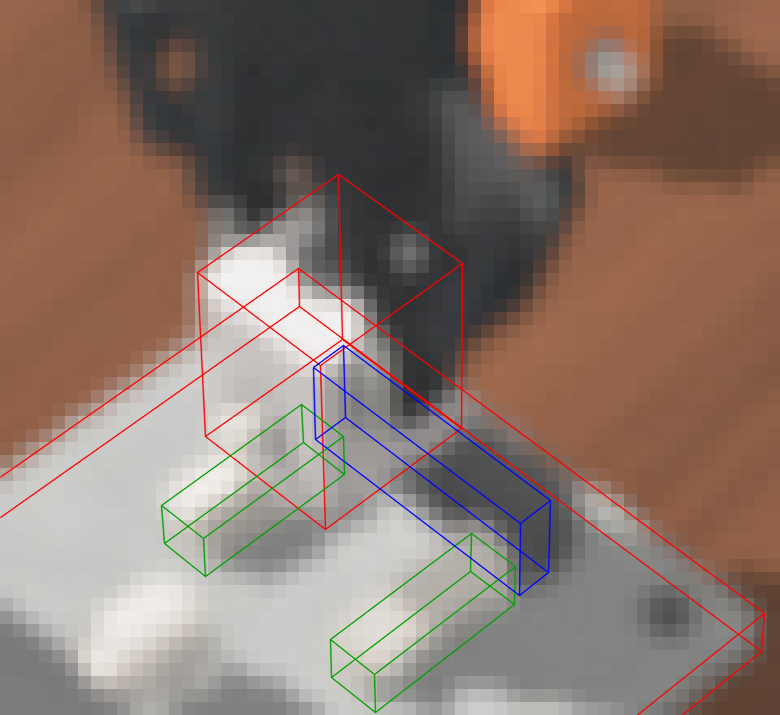

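```bash
python3 - <<'E'
import pickle,numpy as np,cv2
I=[pickle.load(open(f"i{k}.pkl","rb")) for k in range(4)]
for k in range(4):
    for d in I[k]: print(k,d["position"],d["orientation"])
for j,(roi) in ((1,(100,300,150,330)),):
    a=I[0][j]["color"][220:330,150:240]; b=I[3][j]["color"][220:330,150:240]
    print(np.abs(a.astype(int)-b).mean(), cv2.phaseCorrelate(cv2.cvtColor(a,7).astype(np.float32),cv2.cvtColor(b,7).astype(np.float32)))
E
```

```text
0 [ 373.90091652   47.7862168  1216.54032827] [ 0.17869179  0.01386066 -1.59952502]
0 [1064.89361527 -554.54214393  880.58480619] [0.78746194 0.00094466 0.65950961]
1 [ 373.90091652   47.7862168  1216.54032827] [ 0.17869179  0.01386066 -1.59952502]
1 [1064.89361527 -554.54214393  880.58480619] [0.78746194 0.00094466 0.65950961]
2 [ 373.90091652   47.7862168  1216.54032827] [ 0.17869179  0.01386066 -1.59952502]
2 [1064.89361527 -554.54214393  880.58480619] [0.78746194 0.00094466 0.65950961]
3 [ 373.90091652   47.7862168  1216.54032827] [ 0.17869179  0.01386066 -1.59952502]
3 [1064.89361527 -554.54214393  880.58480619] [0.78746194 0.00094466 0.65950961]
1.4895286195286195 ((-0.0020161369423661313, -0.009865046354079254), 1.006860447636357)
```

```bash
python3 - <<'E'
from press import *; import pickle
t,s=pickle.load(open("i0.pkl","rb")); 
overlay(s,model([571,-151.5,-.13]),215,188,275,238,13,"pics/o8s.png")
overlay(t,model([569.3,-151.5,-.13]),245,152,300,222,11,"pics/o8t.png")
E
```

```text
(no output)
```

View pics/o8s.png

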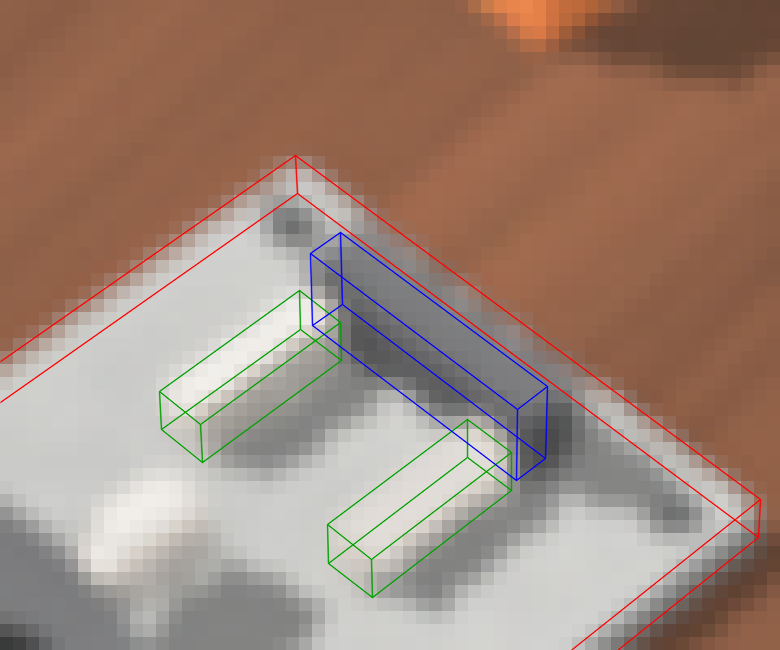

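View pics/o8t.png

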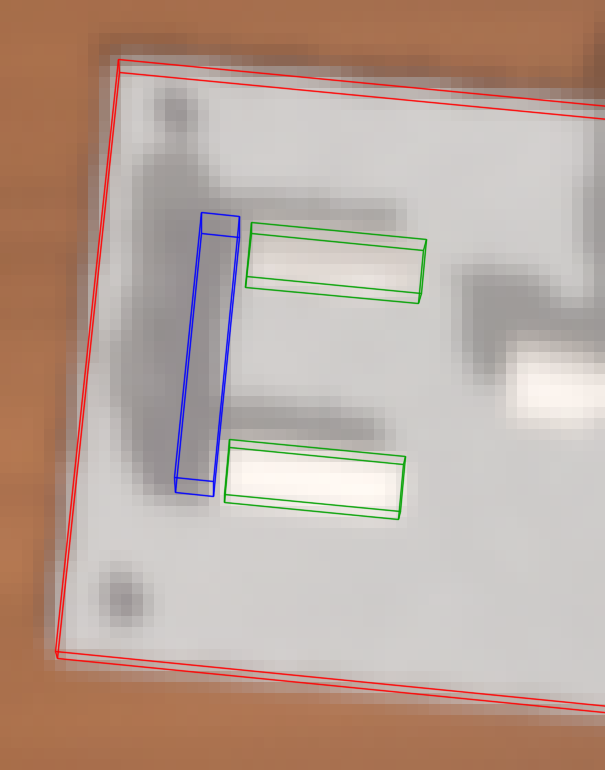

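Emit:
{"name": "play_rows", "arguments": {
  "grip": [3.5,3.5,3.5,3.5,3.5,3.5],
  "translation": [
    [0.12,-0.22,-1],
    [0,0,-1],
    [0,0,-0.6],
    [0,0,0],
    [0,0,0],
    [0,0,0]
  ],
  "roll": [0,0,0,0,0,0]
}}

```text
time_s: 5.75
tcp_pos: [593.4, 10.3, 55.7]
ee_rot: [-1.57, 0.0, -1.701]
ft_force: [0.8, 0.1, -2.2]
opening: 39.5
```

```bash
python3 - <<'E'
from look import *; from press import *
st=sensors.get_state(); T=st["tcp_pos"]; print(T,st["ee_rot"],st["ft_force"],st["opening"])
t,s=grab("i4"); p=[571.3,-152,-.13]
B=[(boxpts(T[:2],st["ee_rot"][2]+np.pi/2,40,44,T[2]-22.5,T[2]+32.5),(0,0,255))]
overlay(s,B+model(p)[1:],215,180,275,235,13,"pics/o9s.png");overlay(s,[],215,180,275,235,13,"pics/o9n.png")
E
```

```text
[593.35179968  10.29225602  55.66400712] [-1.57000031e+00  1.00739036e-05 -1.70102952e+00] [ 0.80223469  0.06902929 -2.18536952] 39.537672342352515
```

View pics/o9s.png

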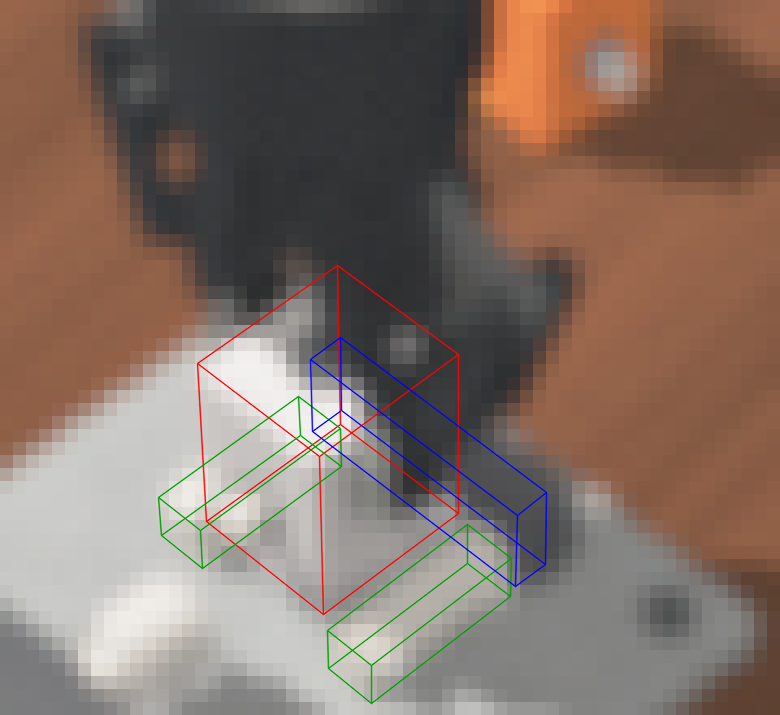

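View pics/o9n.png

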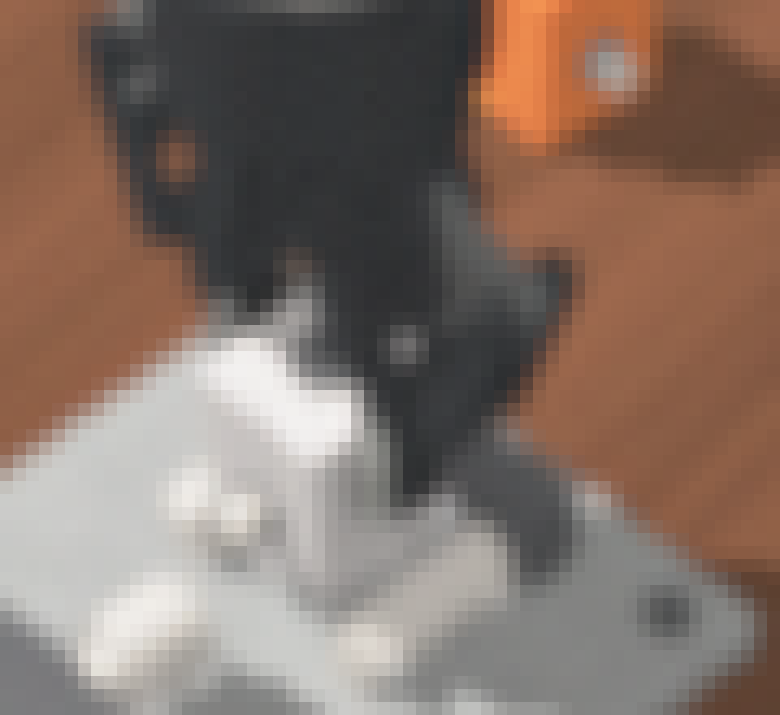

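Emit:
{"name": "play_rows", "arguments": {
  "grip": [3.5,3.5,3.5,3.5,3.5],
  "translation": [
    [-0.04,0.1,-0.2],
    [0,0,-0.3],
    [0,0,-0.2],
    [0,0,-0.2],
    [0,0,0]
  ],
  "roll": [0,0,0,0,0]
}}

```text
time_s: 6.48
tcp_pos: [592.6, 11.3, 46.1]
ee_rot: [-1.571, -0.0, -1.701]
ft_force: [1.0, -0.0, -2.2]
opening: 39.5
```

Emit:
{"name": "play_rows", "arguments": {
  "grip": [3.5,3.5,3.5,3.5],
  "translation": [
    [0,0,-0.2],
    [0,0,-0.2],
    [0,0,-0.2],
    [0,0,0]
  ],
  "roll": [0,0,0,0]
}}

```text
time_s: 6.98
tcp_pos: [592.6, 11.3, 40.1]
ee_rot: [-1.571, 0.0, -1.701]
ft_force: [-0.7, 1.1, -1.4]
opening: 39.8
```

Emit:
{"name": "play_rows", "arguments": {
  "grip": [3.5,3.5,3.5],
  "translation": [
    [0,0,-0.2],
    [0,0,-0.1],
    [0,0,0]
  ],
  "roll": [0,0,0]
}}

```text
time_s: 7.35
tcp_pos: [592.7, 11.3, 37.2]
ee_rot: [-1.571, -0.0, -1.701]
ft_force: [-0.2, 0.2, -3.2]
opening: 39.5
```

Emit:
{"name": "play_rows", "arguments": {
  "grip": [3.5,3.5,3.5,3.5],
  "translation": [
    [0,0,-0.07],
    [0,0,0],
    [0,0,-0.07],
    [0,0,0]
  ],
  "roll": [0,0,0,0]
}}

```text
time_s: 7.85
tcp_pos: [592.8, 11.3, 36.6]
ee_rot: [-1.57, -0.0, -1.701]
ft_force: [-3.3, -0.7, 5.0]
opening: 39.3
```

Emit:
{"name": "play_rows", "arguments": {
  "grip": [4.5,5.5,6.5,7.0],
  "translation": [
    [0,0,0.05],
    [0,0,0],
    [0,0,0],
    [0,0,0]
  ],
  "roll": [0,0,0,0]
}}

```text
time_s: 8.35
tcp_pos: [592.7, 11.3, 36.3]
ee_rot: [-1.571, -0.0, -1.701]
ft_force: [0.7, -0.1, -0.2]
opening: 70.0
```

Emit:
{"name": "play_rows", "arguments": {
  "grip": [7,7,7,7,7,7],
  "translation": [
    [0,0,1],
    [0,0,3],
    [0,0,4],
    [0,0,4],
    [-1,-2,4],
    [-3,-4,0]
  ],
  "roll": [0,0,0,0,0,0]
}}

```text
time_s: 9.1
tcp_pos: [554.9, -48.8, 200.7]
ee_rot: [-1.562, -0.001, -1.698]
ft_force: [-0.0, -1.7, 0.1]
opening: 70.3
```

Emit:
{"name": "play_rows", "arguments": {
  "grip": [7,7,7,7],
  "translation": [
    [-5,4,0],
    [-5,4,0],
    [0,0,0],
    [0,0,0]
  ],
  "roll": [0,0,0,0]
}}

```text
time_s: 9.6
tcp_pos: [455.9, 29.4, 197.5]
ee_rot: [-1.568, -0.0, -1.7]
ft_force: [-0.4, 0.1, 1.1]
opening: 69.9
```

```bash
python3 - <<'E'
from look import *; from press import *
st=sensors.get_state(); T=st["tcp_pos"]; print(T,st["ee_rot"],st["ft_force"],st["opening"],st["qpos"])
t,s=grab("i5"); p=[571.3,-152,-.13]
B=[(boxpts(pw(p,0,165),p[2],40,44,14,69),(0,0,255))]
overlay(s,B,150,180,280,290,6,"pics/o10s.png");overlay(t,[],240,145,380,230,5,"pics/o10t.png")
E
```

```text
[455.91172212  29.35981027 197.47764285] [-1.56803256e+00 -1.52553244e-04 -1.70038967e+00] [-0.40100201  0.11736329  1.13634499] 69.93998463725194 [-1.03553890e-01  2.49713984e-01  1.75696347e+00 -2.47931296e-04
  1.13215636e+00  2.61442286e-02]
```

View pics/o10s.png

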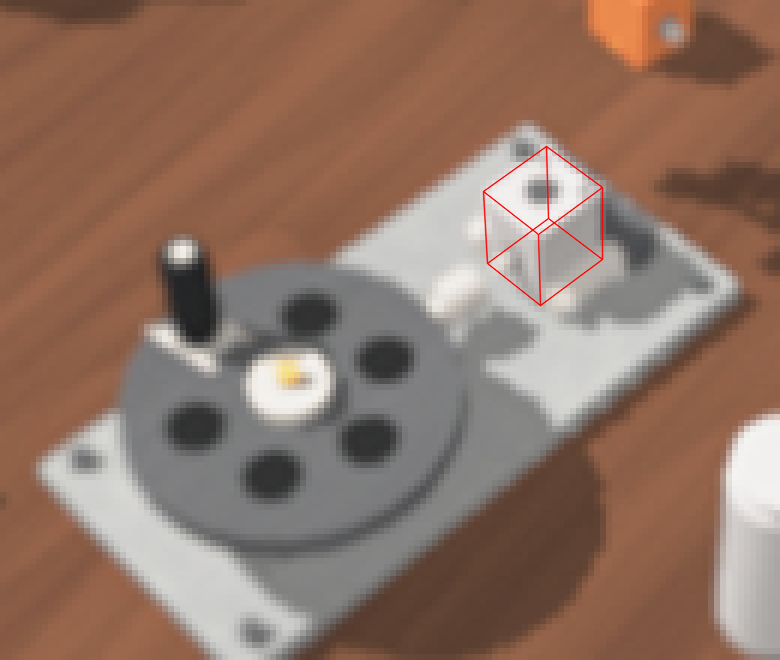

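View pics/o10t.png

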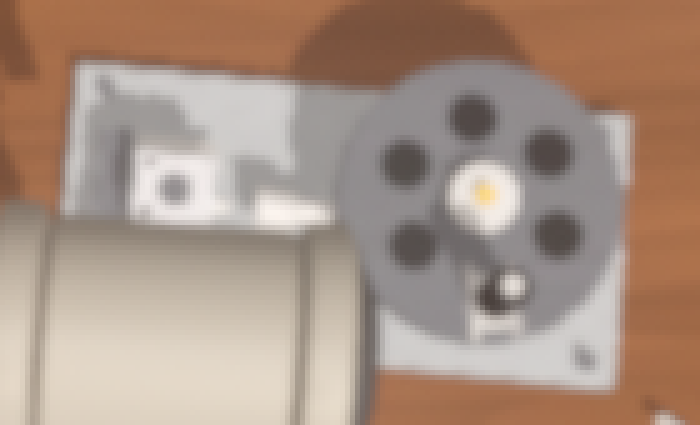

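```bash
python3 - <<'E'
from press import *; import pickle
t,s=pickle.load(open("i5.pkl","rb"))
def circ(c,r,z,n=48):
    a=np.linspace(0,2*np.pi,n,endpoint=False); return np.c_[c[0]+r*np.cos(a),c[1]+r*np.sin(a),np.full(n,z)]
def ov2(d,cs,x0,y0,x1,y1,k,fn):
    c=cv2.resize(np.ascontiguousarray(d["color"][y0:y1,x0:x1,::-1]),None,fx=k,fy=k,interpolation=cv2.INTER_NEAREST)
    for P,col in cs:
        q=((proj(d,P)-[x0,y0]+.5)*k-.5).round().astype(np.int32); cv2.polylines(c,[q.reshape(-1,1,2)],True,col,1,cv2.LINE_AA)
    cv2.imwrite(fn,c)
h=(523.5,-160);a=(580,-157.5)
C=[(circ(h,12,75),(0,255,255)),(circ(h,12,130),(0,255,255)),(circ(a,80,71),(0,0,255)),(circ(a,80,61),(0,0,180))]
ht=(521.8,-160);at=(578.3,-157.5)
CT=[(circ(ht,12,75),(0,255,255)),(circ(ht,12,130),(0,255,255)),(circ(at,80,71),(0,0,255))]
ov2(s,C,165,210,235,280,10,"pics/c1s.png"); ov2(t,CT,300,150,370,220,10,"pics/c1t.png")
E
```

```text
(no output)
```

View pics/c1s.png

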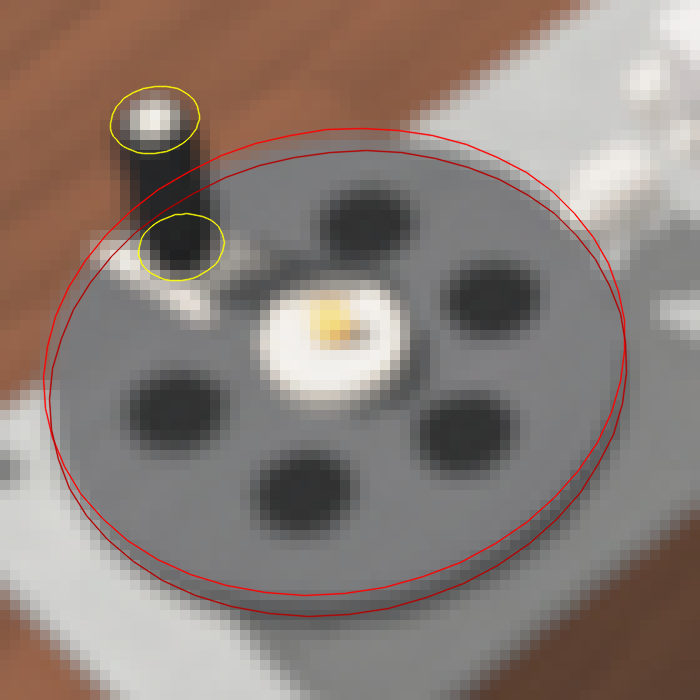

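View pics/c1t.png

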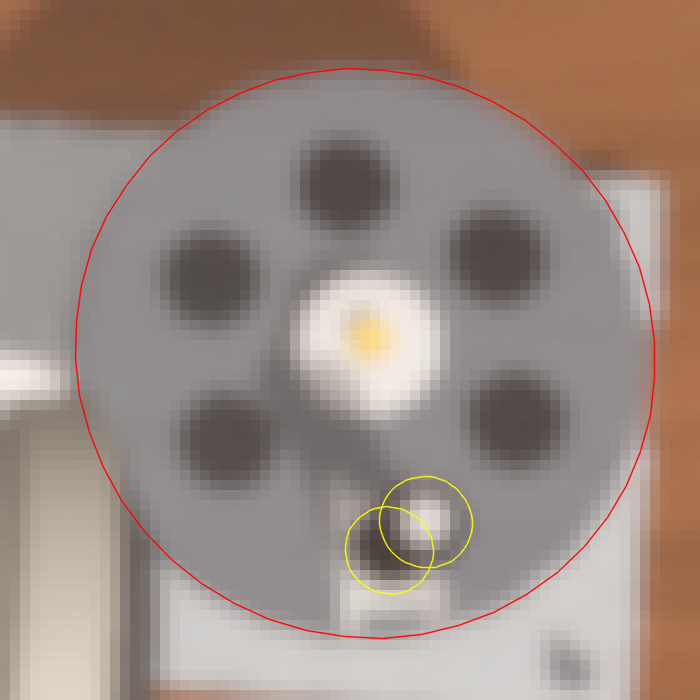

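Emit:
{"name": "play_rows", "arguments": {
  "grip": [6,6,6,6,6,6,6,6],
  "translation": [
    [0.7,-1.9,0],
    [0.7,-1.9,0],
    [0.7,-1.9,0],
    [0.7,-1.9,0],
    [0.7,-1.9,0],
    [0.7,-1.9,0],
    [0.7,-1.9,0],
    [0.7,-1.9,0]
  ],
  "roll": [10,10,10,10,10,10,10,10]
}}

```text
time_s: 10.7
tcp_pos: [512.0, -124.2, 196.1]
ee_rot: [-1.571, 0.0, -0.3]
ft_force: [-0.1, 1.2, -0.2]
opening: 60.1
```

Emit:
{"name": "play_rows", "arguments": {
  "grip": [6,6,6,6],
  "translation": [
    [0.7,-1.9,0],
    [0.78,-2.03,0],
    [0,0,0],
    [0,0,0]
  ],
  "roll": [10,9.7,0,0]
}}

```text
time_s: 11.2
tcp_pos: [525.8, -161.9, 196.0]
ee_rot: [-1.57, 0.001, 0.036]
ft_force: [-0.7, -0.3, 0.1]
opening: 59.9
```

```bash
python3 - <<'E'
from look import *; from press import *
for i in range(3):
    st=sensors.get_state(); T=st["tcp_pos"]; print(T,st["ee_rot"],st["ft_force"],st["wrist_torque"],st["opening"],st["qpos"])
t,s=grab("i6")
crop(s,165,170,235,280,6,"pics/g1s.png"); crop(t,300,150,380,230,6,"pics/g1t.png")
E
```

```text
[ 525.84235697 -161.88893507  196.03297823] [-1.57011766e+00  6.83555235e-04  3.58191850e-02] [-0.65421024 -0.32621976  0.05828357] [ 0.01478121  0.01410659 -0.03362808] 59.94277605357345 [-4.38134625e-01  4.18209016e-01  1.50875274e+00  3.11314390e-04
  1.21554887e+00 -2.04485832e+00]
[ 525.84235697 -161.88893507  196.03297823] [-1.57011766e+00  6.83555235e-04  3.58191850e-02] [-0.65421024 -0.32621976  0.05828357] [ 0.01478121  0.01410659 -0.03362808] 59.94277605357345 [-4.38134625e-01  4.18209016e-01  1.50875274e+00  3.11314390e-04
  1.21554887e+00 -2.04485832e+00]
[ 525.84235697 -161.88893507  196.03297823] [-1.57011766e+00  6.83555235e-04  3.58191850e-02] [-0.65421024 -0.32621976  0.05828357] [ 0.01478121  0.01410659 -0.03362808] 59.94277605357345 [-4.38134625e-01  4.18209016e-01  1.50875274e+00  3.11314390e-04
  1.21554887e+00 -2.04485832e+00]
```

View pics/g1s.png

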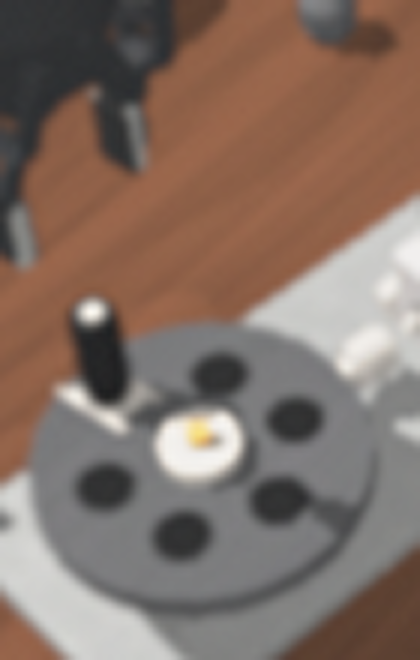

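Emit:
{"name": "play_rows", "arguments": {
  "grip": [6,6,6,6,6,6],
  "translation": [
    [0,0,-3],
    [0,0,-3],
    [0,0,-2.5],
    [0,0,-1.5],
    [0,0,-0.8],
    [0,0,0]
  ],
  "roll": [0,0,0,0,0,0]
}}

```text
time_s: 12.05
tcp_pos: [526.0, -161.8, 88.5]
ee_rot: [-1.571, -0.0, 0.039]
ft_force: [-0.2, -0.8, 0.0]
opening: 59.9
```

Emit:
{"name": "play_rows", "arguments": {
  "grip": [6],
  "translation": [
    [0,0,0]
  ],
  "roll": [0]
}}

```text
time_s: 12.18
tcp_pos: [526.4, -162.1, 89.3]
ee_rot: [-1.571, -0.001, 0.039]
ft_force: [-0.3, 0.1, 0.6]
opening: 60.3
```

```bash
python3 - <<'E'
from look import *; from press import *
st=sensors.get_state(); T=st["tcp_pos"]; print(T,st["ee_rot"],st["ft_force"],st["qpos"])
t,s=grab("i7")
crop(s,165,170,235,280,6,"pics/g2s.png"); crop(t,300,150,380,230,6,"pics/g2t.png")
E
```

```text
[ 526.43746482 -162.07847418   89.26337742] [-1.57143408e+00 -1.43246401e-03  3.90169467e-02] [-0.29251263  0.07819934  0.55624286] [-4.37870936e-01  5.38674357e-01  1.63889166e+00  1.10799710e-04
  9.62461253e-01 -2.04774700e+00]
```

View pics/g2s.png

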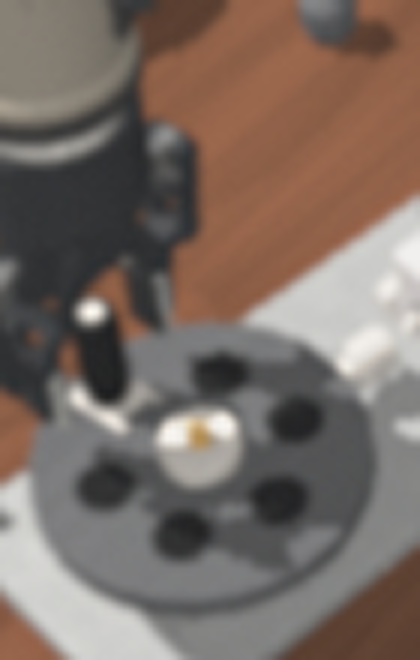

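View pics/g2t.png

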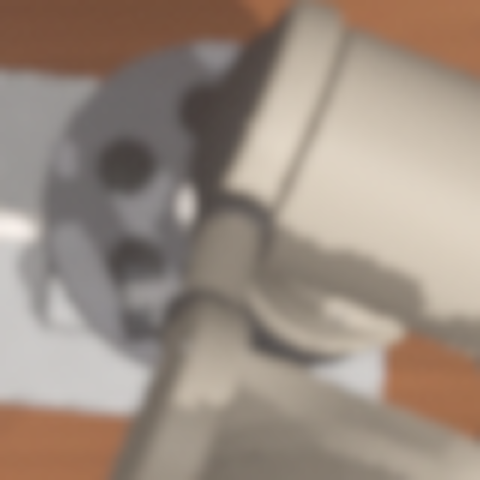

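Emit:
{"name": "play_rows", "arguments": {
  "grip": [4,3,2,2,2,2],
  "translation": [
    [-0.15,0.1,0],
    [0,0,0],
    [0,0,0],
    [0,0,0],
    [0,0,0],
    [0,0,0]
  ],
  "roll": [0,0,0,0,0,0],
  "newtons": 30
}}

```text
time_s: 13.02
tcp_pos: [524.5, -160.8, 88.6]
ee_rot: [-1.571, -0.0, 0.039]
ft_force: [-0.9, 2.4, 5.3]
opening: 23.4
```

Emit:
{"name": "play_rows", "arguments": {
  "grip": [2,2],
  "translation": [
    [0,0,0],
    [0,0,0]
  ],
  "roll": [0,0]
}}

```text
time_s: 13.28
tcp_pos: [524.5, -160.8, 88.6]
ee_rot: [-1.571, -0.0, 0.039]
ft_force: [-0.6, 2.5, 5.8]
opening: 23.3
```

```bash
cat > step.py <<'E'
import sys,json,os
import numpy as np
from station import sensors
from scipy.optimize import least_squares
B=np.array([-0.3,-0.1])
def main(n,dang):
    st=sensors.get_state(); p=st["tcp_pos"][:2]; f=st["ft_force"][:2]-B
    L=json.load(open("log.json")) if os.path.exists("log.json") else []
    L.append([*p,*f]); json.dump(L,open("log.json","w"))
    D=np.array(L); P=D[:,:2];F=D[:,2:]
    c0=np.array([580.5,-157.8])
    def res(q):
        c=q[:2];d=P-c;r=np.linalg.norm(d,axis=1);rh=d/r[:,None]
        fo=-(F*rh).sum(1)
        return np.r_[(r-fo/5-q[2])/.4,(c-c0)/2.,(q[2]-56.5)/3]
    s=least_squares(res,[*c0,56.5],loss="soft_l1"); c=s.x[:2];R=s.x[2]
    d=p-c;rh=d/np.linalg.norm(d); th=np.array([rh[1],-rh[0]])
    a=np.arctan2(d[1],d[0]); d0=P[0]-c;a0=np.arctan2(d0[1],d0[0])
    turn=(a0-a)%(2*np.pi)
    cov=np.linalg.inv(s.jac.T@s.jac)
    print("t",st["time_s"],"c",c.round(2),"R",round(R,2),"sd",np.sqrt(np.diag(cov)).round(2))
    print("turn deg",round(np.degrees(turn),1),"Fout",round(-(f@rh),1),"Ftan(drive)",round(-(f@th),1),"Fz",round(st["ft_force"][2],1),"rad-err",round(np.linalg.norm(d)-R,2))
    prev=p;out=[]
    for i in range(1,n+1):
        aa=a-np.radians(dang)*i; t=c+R*np.array([np.cos(aa),np.sin(aa)])
        q=((t-prev)/10).round(2); prev=prev+q*10; out.append(q.tolist())
    print(out)
main(int(sys.argv[1]),float(sys.argv[2]))
E
python3 step.py 3 4
```

```text
t 13.275 c [ 580.61 -157.79] R 56.24 sd [1.67 2.   1.69]
turn deg 0.0 Fout -0.2 Ftan(drive) -2.6 Fz 5.8 rad-err -0.04
[[-0.01, 0.39], [0.02, 0.39], [0.05, 0.39]]
```

Emit:
{"name": "play_rows", "arguments": {
  "grip": [2,2,2,2],
  "translation": [
    [-0.01,0.39,0],
    [0.02,0.39,0],
    [0.05,0.39,0],
    [0,0,0]
  ],
  "roll": [0,0,0,0]
}}

```text
time_s: 13.78
tcp_pos: [525.2, -148.7, 88.6]
ee_rot: [-1.571, -0.0, 0.039]
ft_force: [-0.6, -1.6, 6.2]
opening: 22.9
```

```bash
python3 step.py 3 5
```

```text
t 13.775 c [ 580.62 -157.92] R 56.22 sd [1.68 1.63 1.68]
turn deg 12.4 Fout -0.1 Ftan(drive) 1.5 Fz 6.2 rad-err -0.04
[[0.1, 0.48], [0.14, 0.47], [0.18, 0.45]]
```

Emit:
{"name": "play_rows", "arguments": {
  "grip": [2,2,2,2],
  "translation": [
    [0.1,0.48,0],
    [0.14,0.47,0],
    [0.18,0.45,0],
    [0,0,0]
  ],
  "roll": [0,0,0,0]
}}

```text
time_s: 14.28
tcp_pos: [529.5, -134.4, 88.6]
ee_rot: [-1.57, -0.001, 0.039]
ft_force: [-0.2, 0.1, 6.2]
opening: 23.1
```

```bash
python3 step.py 3 5
```

```text
t 14.275 c [ 580.63 -157.85] R 56.23 sd [1.65 1.06 1.65]
turn deg 27.6 Fout -0.0 Ftan(drive) -0.2 Fz 6.2 rad-err 0.01
[[0.22, 0.44], [0.27, 0.41], [0.29, 0.39]]
```

Emit:
{"name": "play_rows", "arguments": {
  "grip": [2,2,2,2],
  "translation": [
    [0.22,0.44,0],
    [0.27,0.41,0],
    [0.29,0.39,0],
    [0,0,0]
  ],
  "roll": [0,0,0,0]
}}

```text
time_s: 14.78
tcp_pos: [537.3, -122.0, 88.6]
ee_rot: [-1.57, -0.001, 0.039]
ft_force: [0.1, -0.3, 4.6]
opening: 23.3
```

```bash
python3 step.py 3 5; python3 - <<'E'
from look import *
t,s=grab("i8")
crop(s,165,170,265,280,6,"pics/g3s.png")
E
```

```text
t 14.775 c [ 580.57 -157.93] R 56.17 sd [1.57 0.84 1.59]
turn deg 42.6 Fout 0.4 Ftan(drive) -0.1 Fz 4.6 rad-err 0.05
[[0.33, 0.36], [0.36, 0.33], [0.39, 0.3]]
```

View pics/g3s.png

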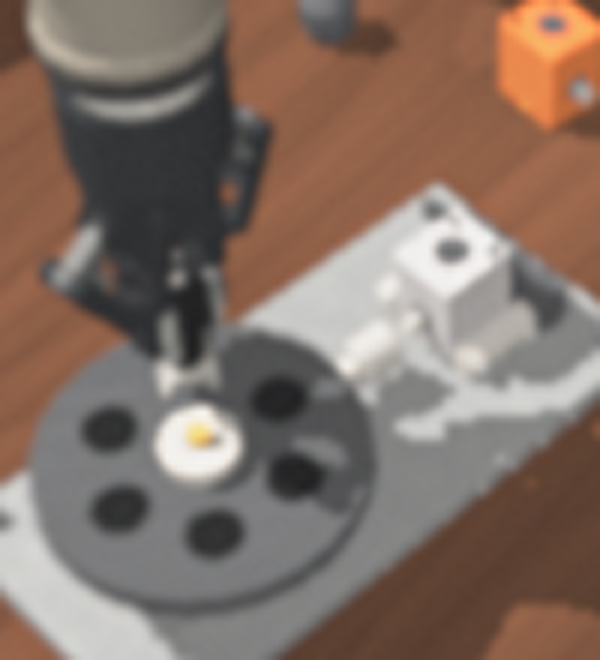

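Emit:
{"name": "play_rows", "arguments": {
  "grip": [2,2,2],
  "translation": [
    [0.33,0.36,0],
    [0.36,0.33,0],
    [0.39,0.3,0]
  ],
  "roll": [0,0,0]
}}

```text
time_s: 15.25
tcp_pos: [547.4, -112.4, 88.6]
ee_rot: [-1.57, 0.001, 0.039]
ft_force: [-2.9, -1.1, 7.7]
opening: 23.0
```

```bash
python3 step.py 3 5
```

```text
t 15.25 c [ 580.85 -157.83] R 56.43 sd [1.44 0.82 1.48]
turn deg 56.7 Fout -0.7 Ftan(drive) 2.6 Fz 7.7 rad-err -0.04
[[0.41, 0.28], [0.43, 0.24], [0.45, 0.19]]
```

Emit:
{"name": "play_rows", "arguments": {
  "grip": [2,2,2,2],
  "translation": [
    [0.41,0.28,0],
    [0.43,0.24,0],
    [0.45,0.19,0],
    [0,0,0]
  ],
  "roll": [0,0,0,0]
}}

```text
time_s: 15.75
tcp_pos: [560.9, -105.0, 88.6]
ee_rot: [-1.57, -0.0, 0.039]
ft_force: [-0.7, 0.6, 6.6]
opening: 23.4
```

```bash
python3 step.py 3 5
```

```text
t 15.75 c [ 581.13 -157.86] R 56.7 sd [1.19 0.83 1.28]
turn deg 72.1 Fout -0.8 Ftan(drive) 0.2 Fz 6.6 rad-err -0.07
[[0.47, 0.16], [0.48, 0.12], [0.49, 0.07]]
```

Emit:
{"name": "play_rows", "arguments": {
  "grip": [2,2,2,2],
  "translation": [
    [0.47,0.17,0],
    [0.48,0.12,0],
    [0.49,0.07,0],
    [0,0,0]
  ],
  "roll": [0,0,0,0]
}}

```text
time_s: 16.25
tcp_pos: [575.3, -101.4, 88.6]
ee_rot: [-1.57, -0.0, 0.039]
ft_force: [-1.0, 0.1, 5.4]
opening: 23.4
```

```bash
python3 step.py 3 5
```

```text
t 16.25 c [ 581.27 -157.91] R 56.84 sd [0.9  0.78 1.01]
turn deg 86.9 Fout -0.2 Ftan(drive) 0.7 Fz 5.4 rad-err -0.0
[[0.49, 0.03], [0.5, -0.01], [0.49, -0.06]]
```

Emit:
{"name": "play_rows", "arguments": {
  "grip": [2,2,2,2],
  "translation": [
    [0.49,0.03,0],
    [0.5,-0.01,0],
    [0.49,-0.06,0],
    [0,0,0]
  ],
  "roll": [0,0,0,0]
}}

```text
time_s: 16.75
tcp_pos: [590.1, -101.7, 88.6]
ee_rot: [-1.57, -0.0, 0.039]
ft_force: [-1.0, 0.7, 5.4]
opening: 23.2
```

```bash
python3 step.py 3 5
```

```text
t 16.75 c [ 581.45 -158.01] R 57.03 sd [0.66 0.7  0.78]
turn deg 101.5 Fout -0.7 Ftan(drive) 0.8 Fz 5.4 rad-err -0.07
[[0.49, -0.09], [0.48, -0.14], [0.46, -0.18]]
```

Emit:
{"name": "play_rows", "arguments": {
  "grip": [2,2,2,2],
  "translation": [
    [0.49,-0.09,0],
    [0.48,-0.14,0],
    [0.46,-0.18,0],
    [0,0,0]
  ],
  "roll": [0,0,0,0]
}}

```text
time_s: 17.25
tcp_pos: [603.6, -105.5, 88.6]
ee_rot: [-1.569, 0.002, 0.039]
ft_force: [-3.5, 2.0, 7.7]
opening: 23.1
```

```bash
python3 step.py 3 5
```

```text
t 17.25 c [ 581.56 -158.09] R 57.15 sd [0.47 0.62 0.6 ]
turn deg 115.5 Fout -0.7 Ftan(drive) 3.8 Fz 7.7 rad-err -0.07
[[0.45, -0.21], [0.43, -0.25], [0.41, -0.29]]
```

Emit:
{"name": "play_rows", "arguments": {
  "grip": [2,2,2,2],
  "translation": [
    [0.45,-0.21,0],
    [0.43,-0.25,0],
    [0.41,-0.29,0],
    [0,0,0]
  ],
  "roll": [0,0,0,0]
}}

```text
time_s: 17.75
tcp_pos: [616.6, -112.9, 88.6]
ee_rot: [-1.569, 0.001, 0.039]
ft_force: [-3.2, 2.1, 8.1]
opening: 23.4
```

```bash
python3 step.py 3 5
```

```text
t 17.75 c [ 581.59 -158.12] R 57.18 sd [0.33 0.53 0.46]
turn deg 130.5 Fout 0.1 Ftan(drive) 3.7 Fz 8.1 rad-err 0.03
[[0.38, -0.33], [0.35, -0.35], [0.32, -0.38]]
```

Emit:
{"name": "play_rows", "arguments": {
  "grip": [2,2,2,2],
  "translation": [
    [0.38,-0.33,0],
    [0.35,-0.35,0],
    [0.32,-0.38,0],
    [0,0,0]
  ],
  "roll": [0,0,0,0]
}}

```text
time_s: 18.25
tcp_pos: [627.2, -123.4, 88.6]
ee_rot: [-1.569, 0.001, 0.039]
ft_force: [-2.7, 2.7, 6.1]
opening: 23.4
```

```bash
python3 step.py 3 5
```

```text
t 18.25 c [ 581.63 -158.16] R 57.23 sd [0.24 0.45 0.36]
turn deg 145.4 Fout 0.2 Ftan(drive) 3.7 Fz 6.1 rad-err 0.09
[[0.28, -0.42], [0.25, -0.43], [0.21, -0.45]]
```

Emit:
{"name": "play_rows", "arguments": {
  "grip": [2,2,2,2],
  "translation": [
    [0.28,-0.42,0],
    [0.25,-0.43,0],
    [0.21,-0.45,0],
    [0,0,0]
  ],
  "roll": [0,0,0,0]
}}

```text
time_s: 18.75
tcp_pos: [634.7, -136.3, 88.6]
ee_rot: [-1.569, 0.001, 0.039]
ft_force: [-2.4, 2.6, 6.4]
opening: 23.1
```

```bash
python3 step.py 3 5
```

```text
t 18.75 c [ 581.63 -158.17] R 57.23 sd [0.19 0.38 0.28]
turn deg 160.3 Fout 0.9 Ftan(drive) 3.3 Fz 6.4 rad-err 0.18
[[0.15, -0.48], [0.13, -0.48], [0.09, -0.49]]
```

Emit:
{"name": "play_rows", "arguments": {
  "grip": [2,2,2,2],
  "translation": [
    [0.15,-0.48,0],
    [0.13,-0.48,0],
    [0.09,-0.49,0],
    [0,0,0]
  ],
  "roll": [0,0,0,0]
}}

```text
time_s: 19.25
tcp_pos: [638.6, -151.1, 88.6]
ee_rot: [-1.569, 0.0, 0.039]
ft_force: [-1.5, 1.6, 7.4]
opening: 23.3
```

```bash
python3 step.py 3 5; python3 - <<'E'
from look import *
t,s=grab("i9")
crop(s,165,170,285,280,6,"pics/g4s.png"); crop(t,240,145,340,225,6,"pics/g4t.png")
E
```

```text
t 19.25 c [ 581.63 -158.17] R 57.23 sd [0.16 0.33 0.23]
turn deg 175.6 Fout 0.9 Ftan(drive) 1.8 Fz 7.4 rad-err 0.19
[[0.02, -0.5], [-0.0, -0.5], [-0.05, -0.5]]
```

View pics/g4s.png

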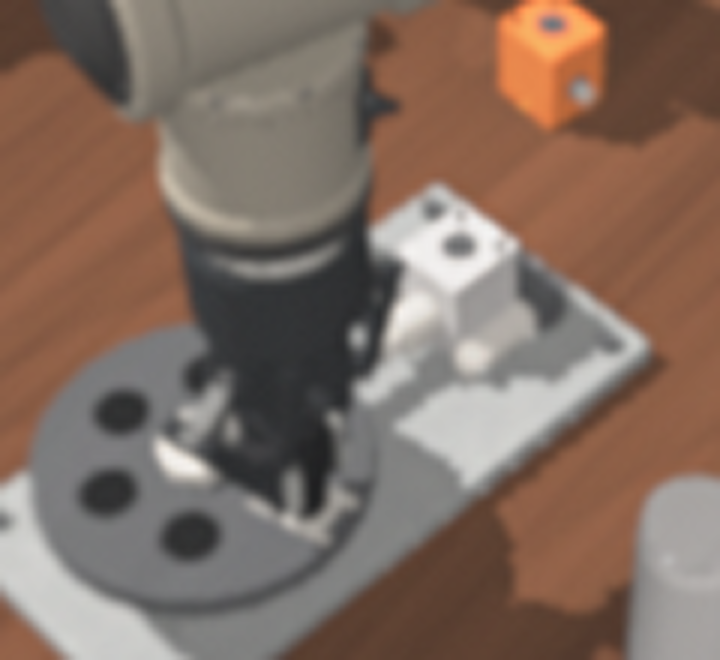

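Emit:
{"name": "play_rows", "arguments": {
  "grip": [2,2,2,2],
  "translation": [
    [0.02,-0.5,0],
    [0,-0.5,0],
    [-0.05,-0.5,0],
    [0,0,0]
  ],
  "roll": [0,0,0,0]
}}

```text
time_s: 19.85
tcp_pos: [638.4, -166.4, 88.6]
ee_rot: [-1.57, 0.0, 0.039]
ft_force: [-1.0, 0.5, 6.3]
opening: 23.3
```

```bash
python3 step.py 3 5
```

```text
t 19.85 c [ 581.63 -158.16] R 57.23 sd [0.14 0.28 0.19]
turn deg 190.9 Fout 0.8 Ftan(drive) 0.4 Fz 6.3 rad-err 0.15
[[-0.11, -0.49], [-0.13, -0.48], [-0.18, -0.47]]
```

Emit:
{"name": "play_rows", "arguments": {
  "grip": [2,2,2,2],
  "translation": [
    [-0.11,-0.49,0],
    [-0.13,-0.48,0],
    [-0.18,-0.47,0],
    [0,0,0]
  ],
  "roll": [0,0,0,0]
}}

```text
time_s: 20.35
tcp_pos: [634.2, -181.2, 88.6]
ee_rot: [-1.57, -0.0, 0.039]
ft_force: [-1.6, -0.7, 5.6]
opening: 23.4
```

```bash
python3 step.py 3 5
```

```text
t 20.35 c [ 581.63 -158.15] R 57.22 sd [0.14 0.24 0.16]
turn deg 206.3 Fout 1.0 Ftan(drive) -1.1 Fz 5.6 rad-err 0.16
[[-0.23, -0.44], [-0.26, -0.43], [-0.3, -0.4]]
```

Emit:
{"name": "play_rows", "arguments": {
  "grip": [2,2,2,2],
  "translation": [
    [-0.23,-0.44,0],
    [-0.26,-0.43,0],
    [-0.3,-0.4,0],
    [0,0,0]
  ],
  "roll": [0,0,0,0]
}}

```text
time_s: 20.85
tcp_pos: [626.2, -194.1, 88.6]
ee_rot: [-1.57, 0.0, 0.039]
ft_force: [-2.0, -0.5, 5.9]
opening: 23.3
```

```bash
python3 step.py 3 5
```

```text
t 20.85 c [ 581.62 -158.11] R 57.19 sd [0.14 0.21 0.14]
turn deg 221.6 Fout 1.1 Ftan(drive) -1.4 Fz 5.9 rad-err 0.11
[[-0.34, -0.37], [-0.36, -0.34], [-0.39, -0.31]]
```

Emit:
{"name": "play_rows", "arguments": {
  "grip": [2,2,2,2],
  "translation": [
    [-0.34,-0.37,0],
    [-0.36,-0.34,0],
    [-0.39,-0.31,0],
    [0,0,0]
  ],
  "roll": [0,0,0,0]
}}

```text
time_s: 21.35
tcp_pos: [615.1, -204.5, 88.6]
ee_rot: [-1.571, 0.0, 0.039]
ft_force: [-2.2, -1.3, 6.6]
opening: 22.7
```

```bash
python3 step.py 3 5
```

```text
t 21.35 c [ 581.62 -158.1 ] R 57.19 sd [0.14 0.18 0.12]
turn deg 236.8 Fout 0.1 Ftan(drive) -2.2 Fz 6.6 rad-err 0.02
[[-0.42, -0.27], [-0.44, -0.24], [-0.45, -0.2]]
```

Emit:
{"name": "play_rows", "arguments": {
  "grip": [2,2,2,2],
  "translation": [
    [-0.42,-0.27,0],
    [-0.44,-0.24,0],
    [-0.45,-0.2,0],
    [0,0,0]
  ],
  "roll": [0,0,0,0]
}}

```text
time_s: 21.85
tcp_pos: [601.7, -211.8, 88.6]
ee_rot: [-1.571, 0.0, 0.039]
ft_force: [0.9, 1.2, 5.6]
opening: 23.0
```

```bash
python3 step.py 3 5
```

```text
t 21.85 c [ 581.62 -158.1 ] R 57.19 sd [0.14 0.16 0.11]
turn deg 252.2 Fout 0.8 Ftan(drive) 1.5 Fz 5.6 rad-err 0.17
[[-0.48, -0.14], [-0.49, -0.11], [-0.49, -0.07]]
```

Emit:
{"name": "play_rows", "arguments": {
  "grip": [2,2,2,2],
  "translation": [
    [-0.48,-0.14,0],
    [-0.49,-0.11,0],
    [-0.49,-0.07,0],
    [0,0,0]
  ],
  "roll": [0,0,0,0]
}}

```text
time_s: 22.35
tcp_pos: [586.9, -215.2, 88.6]
ee_rot: [-1.571, 0.001, 0.039]
ft_force: [1.4, 0.4, 7.2]
opening: 23.2
```

```bash
python3 step.py 3 5
```

```text
t 22.35 c [ 581.62 -158.11] R 57.19 sd [0.14 0.14 0.1 ]
turn deg 267.4 Fout 0.4 Ftan(drive) 1.7 Fz 7.2 rad-err 0.12
[[-0.5, -0.01], [-0.5, 0.02], [-0.49, 0.06]]
```

Emit:
{"name": "play_rows", "arguments": {
  "grip": [2,2,2,2],
  "translation": [
    [-0.5,-0.01,0],
    [-0.5,0.02,0],
    [-0.49,0.06,0],
    [0,0,0]
  ],
  "roll": [0,0,0,0]
}}

```text
time_s: 22.85
tcp_pos: [571.9, -214.5, 88.6]
ee_rot: [-1.571, 0.001, 0.039]
ft_force: [0.6, -0.0, 6.2]
opening: 23.4
```

```bash
python3 step.py 3 5
```

```text
t 22.85 c [ 581.62 -158.11] R 57.19 sd [0.13 0.13 0.09]
turn deg 282.5 Fout 0.2 Ftan(drive) 0.9 Fz 6.2 rad-err 0.02
[[-0.49, 0.11], [-0.47, 0.15], [-0.47, 0.19]]
```

Emit:
{"name": "play_rows", "arguments": {
  "grip": [2,2,2,2],
  "translation": [
    [-0.49,0.11,0],
    [-0.47,0.15,0],
    [-0.47,0.19,0],
    [0,0,0]
  ],
  "roll": [0,0,0,0]
}}

```text
time_s: 23.35
tcp_pos: [557.5, -209.9, 88.6]
ee_rot: [-1.571, 0.001, 0.039]
ft_force: [-0.1, -1.0, 6.9]
opening: 23.3
```

```bash
python3 step.py 3 5
```

```text
t 23.35 c [ 581.61 -158.12] R 57.2 sd [0.13 0.12 0.09]
turn deg 297.7 Fout -0.7 Ftan(drive) 0.6 Fz 6.9 rad-err -0.05
[[-0.44, 0.23], [-0.43, 0.26], [-0.39, 0.31]]
```

Emit:
{"name": "play_rows", "arguments": {
  "grip": [2,2,2,2],
  "translation": [
    [-0.44,0.23,0],
    [-0.43,0.26,0],
    [-0.39,0.31,0],
    [0,0,0]
  ],
  "roll": [0,0,0,0]
}}

```text
time_s: 23.85
tcp_pos: [544.8, -201.8, 88.6]
ee_rot: [-1.571, 0.001, 0.039]
ft_force: [-0.0, -1.8, 7.0]
opening: 23.4
```

```bash
python3 step.py 3 5
```

```text
t 23.85 c [ 581.6  -158.13] R 57.21 sd [0.13 0.12 0.09]
turn deg 312.9 Fout -1.1 Ftan(drive) 1.3 Fz 7.0 rad-err -0.1
[[-0.37, 0.33], [-0.34, 0.37], [-0.3, 0.4]]
```

Emit:
{"name": "play_rows", "arguments": {
  "grip": [2,2,2,2],
  "translation": [
    [-0.37,0.33,0],
    [-0.34,0.37,0],
    [-0.3,0.4,0],
    [0,0,0]
  ],
  "roll": [0,0,0,0]
}}

```text
time_s: 24.35
tcp_pos: [534.6, -190.7, 88.6]
ee_rot: [-1.571, 0.002, 0.039]
ft_force: [-0.9, -0.2, 7.7]
opening: 22.9
```

```bash
python3 step.py 3 5
```

```text
t 24.35 c [ 581.6  -158.14] R 57.21 sd [0.12 0.12 0.08]
turn deg 328.0 Fout -0.5 Ftan(drive) -0.2 Fz 7.7 rad-err -0.06
[[-0.27, 0.42], [-0.23, 0.44], [-0.19, 0.46]]
```

Emit:
{"name": "play_rows", "arguments": {
  "grip": [2,2,2,2],
  "translation": [
    [-0.27,0.42,0],
    [-0.23,0.44,0],
    [-0.19,0.46,0],
    [0,0,0]
  ],
  "roll": [0,0,0,0]
}}

```text
time_s: 24.85
tcp_pos: [527.7, -177.4, 88.6]
ee_rot: [-1.571, 0.002, 0.039]
ft_force: [-1.1, -1.3, 8.0]
opening: 23.2
```

```bash
python3 step.py 4 4.25
```

```text
t 24.85 c [ 581.58 -158.14] R 57.22 sd [0.12 0.12 0.08]
turn deg 343.1 Fout -1.2 Ftan(drive) 0.9 Fz 8.0 rad-err -0.02
[[-0.13, 0.4], [-0.1, 0.42], [-0.06, 0.42], [-0.04, 0.42]]
```

Emit:
{"name": "play_rows", "arguments": {
  "grip": [2,2,2,2,2,2],
  "translation": [
    [-0.13,0.4,0],
    [-0.1,0.42,0],
    [-0.06,0.42,0],
    [-0.04,0.42,0],
    [0,0,0],
    [0,0,0]
  ],
  "roll": [0,0,0,0,0,0]
}}

```text
time_s: 25.6
tcp_pos: [524.4, -160.8, 88.6]
ee_rot: [-1.57, 0.002, 0.039]
ft_force: [-1.0, -0.2, 9.5]
opening: 23.3
```

```bash
python3 step.py 1 1; python3 - <<'E'
from look import *
import pickle
t,s=grab("i10")
def off(a,b,r):
    x0,y0,x1,y1=r; A=cv2.cvtColor(a["color"][y0:y1,x0:x1],7).astype(np.float32);Bm=cv2.cvtColor(b["color"][y0:y1,x0:x1],7).astype(np.float32)
    return cv2.phaseCorrelate(A,Bm,cv2.createHanningWindow((x1-x0,y1-y0),cv2.CV_32F))
t0,s0=pickle.load(open("i7.pkl","rb"))
for i,(d,e) in enumerate([(s0,s)]):
    print(off(d,e,(185,225,235,280)))
crop(s,165,170,285,280,6,"pics/g5s.png")
E
```

```text
t 25.6 c [ 581.57 -158.14] R 57.22 sd [0.11 0.12 0.08]
turn deg 0.1 Fout -0.7 Ftan(drive) 0.0 Fz 9.5 rad-err -0.01
[[-0.01, 0.1]]
((-0.35048471939657944, -0.43009758709501966), 0.7518107128143311)
```

View pics/g5s.png

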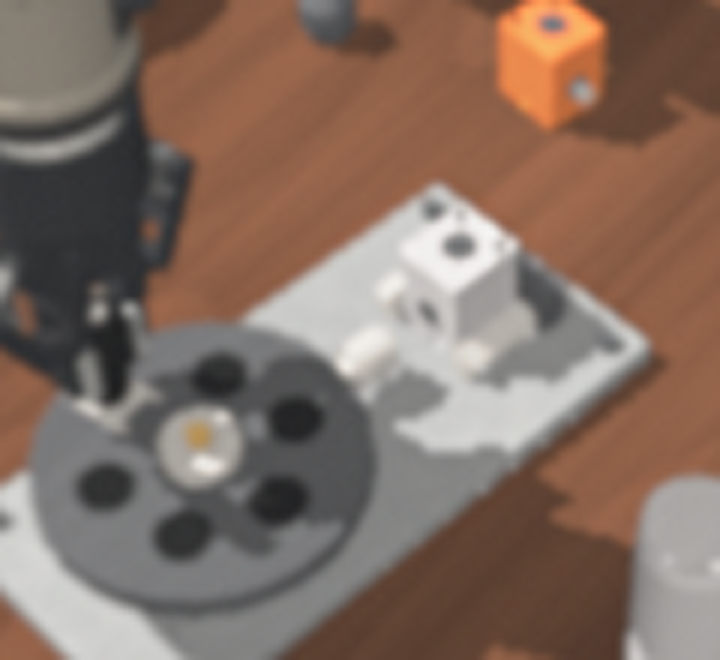

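Emit:
{"name": "play_rows", "arguments": {
  "grip": [2.8,3.5,4.5,5.5,6,6],
  "translation": [
    [0,0,0],
    [0,0,0],
    [0,0,0],
    [0,0,0],
    [0,0,0],
    [0,0,0]
  ],
  "roll": [0,0,0,0,0,0]
}}

```text
time_s: 26.45
tcp_pos: [525.6, -160.9, 88.4]
ee_rot: [-1.571, 0.0, 0.039]
ft_force: [-0.0, 0.2, -0.3]
opening: 59.9
```

Emit:
{"name": "play_rows", "arguments": {
  "grip": [6,6,6,6,6,6,6,6],
  "translation": [
    [0,0,1],
    [0,0,2.5],
    [0,0,3],
    [0,0,3],
    [0,0,3],
    [-4,3,0],
    [-5,4,0],
    [0,0,0]
  ],
  "roll": [0,0,0,0,0,0,0,0]
}}

```text
time_s: 27.45
tcp_pos: [433.1, -89.3, 213.7]
ee_rot: [-1.569, 0.003, 0.041]
ft_force: [0.5, -0.5, 0.2]
opening: 60.3
```

Emit:
{"name": "play_rows", "arguments": {
  "grip": [6,6,6,6],
  "translation": [
    [-3,5,0],
    [-2,5,0],
    [0,4,0],
    [0,0,0]
  ],
  "roll": [0,0,0,0]
}}

```text
time_s: 27.95
tcp_pos: [387.5, 49.9, 214.4]
ee_rot: [-1.571, -0.002, 0.043]
ft_force: [0.4, -0.5, -0.7]
opening: 59.8
```

```bash
python3 - <<'E'
from look import *
import pickle
st=sensors.get_state(); print(st["time_s"],st["tcp_pos"],st["ft_force"])
t,s=grab("i11")
def off(a,b,r):
    x0,y0,x1,y1=r; A=cv2.cvtColor(a["color"][y0:y1,x0:x1],7).astype(np.float32);Bm=cv2.cvtColor(b["color"][y0:y1,x0:x1],7).astype(np.float32)
    return cv2.phaseCorrelate(A,Bm,cv2.createHanningWindow((x1-x0,y1-y0),cv2.CV_32F))
t0,s0=pickle.load(open("i5.pkl","rb"))
for r in [(185,225,235,280),(172,215,192,250),(190,250,205,272),(205,255,220,280)]: print("S",off(s0,s,r))
for r in [(330,185,352,215),(315,165,360,215)]: print("T",off(t0,t,r))
crop(s,165,170,285,280,6,"pics/g6s.png"); 
a=np.hstack([x["color"][150:220,300:370,::-1] for x in (t0,t)]); cv2.imwrite("pics/g6t.png",cv2.resize(a,None,fx=5,fy=5,interpolation=cv2.INTER_CUBIC))
cv2.imwrite("pics/full.png",t["color"][:,:,::-1])
E
```

```text
27.95 [387.46393104  49.8788314  214.38188706] [ 0.4124337  -0.49686115 -0.7173326 ]
S ((-0.05918316065366369, -0.05648413596943058), 0.9191827567418417)
S ((-0.06812744848807561, -0.11948996113157406), 0.9645252350303862)
S ((0.7332230724541793, 0.13081790184731723), 1.0134046249919468)
S ((0.24811539415132167, 0.3719466543826737), 0.9147997988065084)
T ((0.03443106652427552, 0.06849830843380644), 0.9488150967491997)
T ((0.4436559727338292, 0.0209272561650522), 0.9144311845567491)
```

View pics/g6s.png

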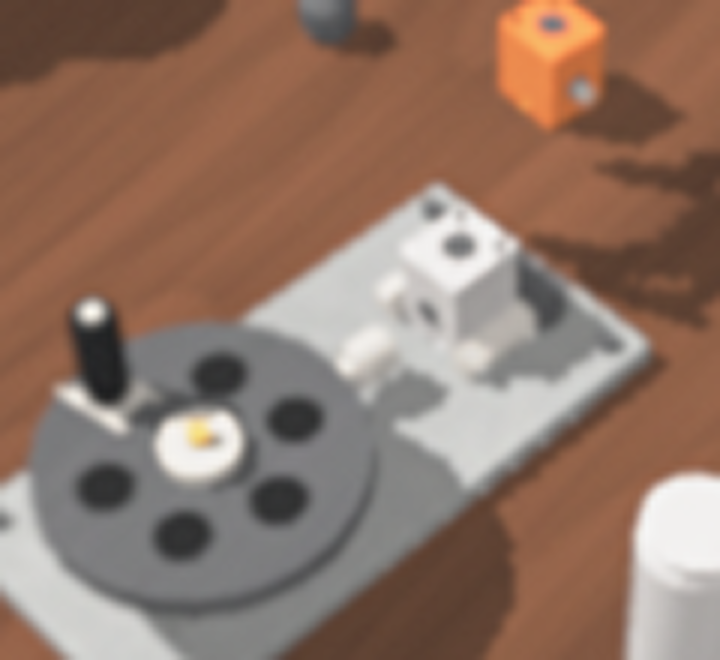

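View pics/g6t.png

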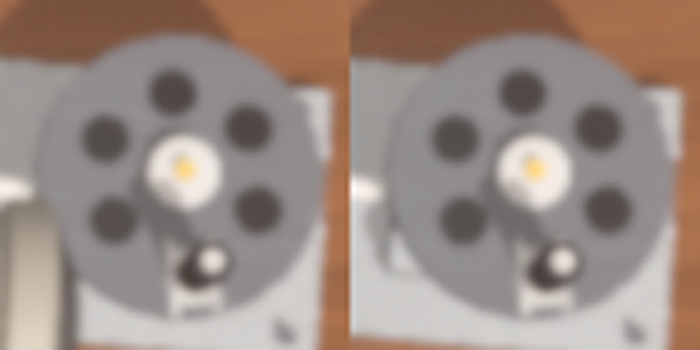

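View pics/full.png

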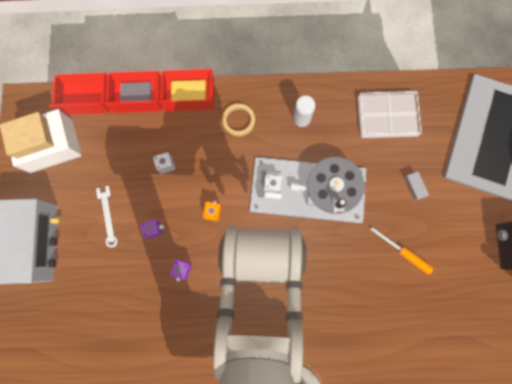

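```bash
python3 - <<'E'
from ov import *; import pickle
A=pickle.load(open("i5.pkl","rb"));B=pickle.load(open("i11.pkl","rb"))
def holes(d,r,th):
    x0,y0,x1,y1=r; g=cv2.cvtColor(d["color"],cv2.COLOR_RGB2GRAY)[y0:y1,x0:x1]; g=cv2.resize(g,None,fx=4,fy=4,interpolation=cv2.INTER_CUBIC)
    w=(g<th).astype(np.uint8); n,l,s,c=cv2.connectedComponentsWithStats(w)
    o=[]
    for i in range(1,n):
        if 250<s[i,4]<3000:
            m=l==i; ww=m*(th-g.astype(float)); ys,xs=np.mgrid[:g.shape[0],:g.shape[1]]
            o.append([(xs*ww).sum()/ww.sum()/4+x0,(ys*ww).sum()/ww.sum()/4+y0])
    return np.array(o)
for k,r,th in((0,(312,160,366,212),110),(1,(172,225,226,277),80)):
    a=holes(A[k],r,th);b=holes(B[k],r,th)
    W=[];
    for p in a:
        j=np.argmin(np.linalg.norm(b-p,axis=1))
        if np.linalg.norm(b[j]-p)<3: 
            P=unproj(A[k],[p],71)[0,:2];Q=unproj(A[k],[b[j]],71)[0,:2]; c=np.array([581.5,-158.1]) if k else np.array([579,-157.5]); d=P-c; m=Q-P
            W.append((p.round(1),m.round(2),round(np.degrees((d[0]*m[1]-d[1]*m[0])/(d@d)),2)))
    for w in W: print(k,*w)
E
```

```text
0 [315.6 160.8] [0.03 0.15] 0.07
0 [334.4 168.5] [0.01 0.07] 0.09
0 [349.6 175.6] [0.01 0.02] 0.03
0 [321.  177.7] [ 0.05 -0.04] -0.08
0 [351.5 191.9] [ 0.1  -0.04] 0.13
1 [182.  230.3] [-0.21 -0.16] 0.15
1 [201.4 232.6] [-0.06 -0.08] 0.13
1 [214.1 239.9] [-0.17  0.05] 0.21
1 [182.5 251. ] [ 0.12 -0.08] 0.18
1 [211.4 253.3] [0.04 0.06] 0.07
1 [195.3 259.2] [0.06 0.1 ] 0.13
1 [222.5 274.3] [0.12 0.05] 0.04
```

```bash
python3 - <<'E'
from press import *; import pickle
t,s=pickle.load(open("i11.pkl","rb")); p=[571.3,-152,-.13]
B=[(boxpts(pw(p,0,169),p[2],40,44,14,69),(0,0,255))]
t5,s5=pickle.load(open("i5.pkl","rb"))
a=np.hstack([x["color"][190:240,220:270,::-1] for x in (s5,s)]+[t["color"][155:205,255:305,::-1]])
cv2.imwrite("pics/f.png",cv2.resize(a,None,fx=5.3,fy=5.3,interpolation=cv2.INTER_CUBIC))
overlay(s,B,215,188,275,238,13,"pics/f2.png")
E
```

```text
(no output)
```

View pics/f.png

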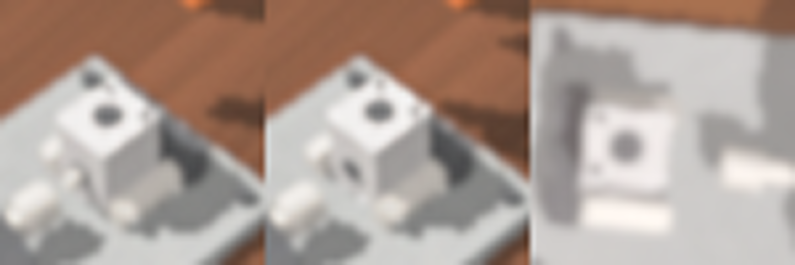

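View pics/f2.png

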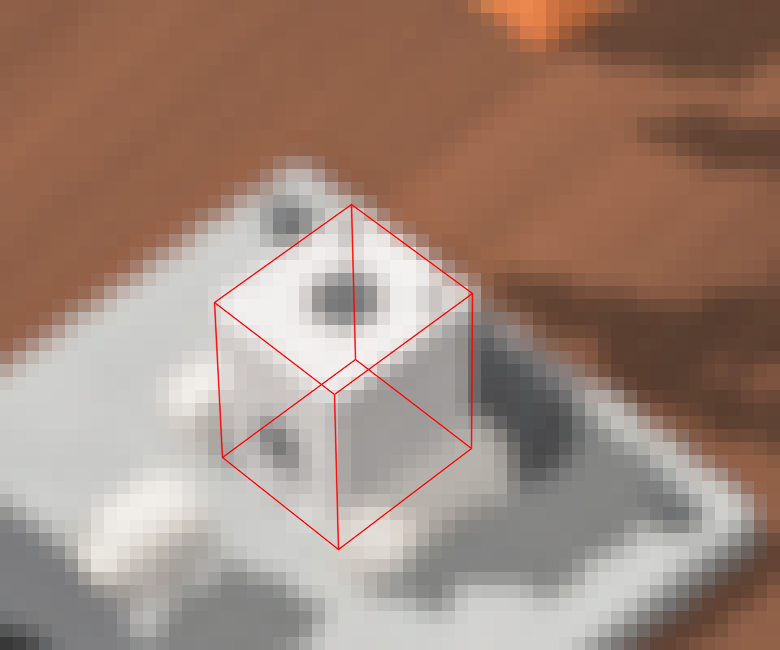

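```bash
python3 -c "
from station import ticket; print(ticket.close_job())"
```

```text
the job is handed in; nothing more can be done
None
```

The hinge block is pressed. I set it in the nest with its dowel towards the ram, turned the flywheel clockwise through one revolution, let go, and handed the job in at about 28 s.

- **Handle force:** I fitted the axle's position from the measured force while turning. The outward or inward force stayed within about 1.2 N at every reading; these came at the end of each short move, not continuously.
- **Wheel:** from the camera pictures before and after, it stands within about 0.2° of where it started.
- **Block and ram:** the block stands upright between the cheeks and against the anvil, and the ram is drawn back. The dowel looks flush in the pictures, but at that resolution I can't confirm the last millimetre.
- **Other things:** everything else in view on the bench looks unmoved. In the final top picture the arm hid the motor, which still stood in place in the side view. I compared these by eye only. The gripper is clear of everything.
- **Disagreements:** before correction the two cameras differed by up to 7 mm on where the press stands, so I checked against the held block and lowered it into the nest by feel. The arm also measured about 2 to 3 mm from where I had sent it above the handle. I corrected for that before gripping.

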